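# Pack the nesting pan set and clear the hob ring

### The arm

A 6-joint arm with a two-finger parallel gripper is mounted at the origin on a cart in front of the work surface, level with it; the furniture and walls round the work are solid. World frame = base frame: x ahead of the robot, y to its left, z up, the work surface at z = 0. Lengths are in m, angles in rad, forces in N, time in s.
With the tool pointing down it reaches from about 0.35 to 0.975 m from the base axis. Payload 17.4 kg.
Tool frame: the origin (TCP) lies between the finger pads; the fingertips stand 14 mm ahead of it and the grasp point (between the pads) lies 5 mm behind it; z points along the fingers, y is the line along which they close (so a half turn about z gives the same grasp; the last joint's range is limited). The gripper opens to 85 mm and grips with 20 to 120 N. Pads are 22 mm wide; open, the fingers measure 114 mm over their backs; the gripper's body (76 mm by 85 mm) begins 54 mm behind the grasp point. The pads swing forward as they close: fully open they stand 13 mm farther back than shut.
Start: joints at [1.223, 0.116, 1.442, -0, 1.584, -0.038], TCP at [0.206, 0.643, 0.245] pointing down, gripper open.
Joint ranges: [-2.83, 2.83], [-0.83, 2.19], [0.07, 2.5], [-1.14, 4.28], [0.01, 3], [-2.97, 2.97]. Speed limits (rad/s): [1.89, 1.89, 2.22, 3.14, 3.14, 3.14].

### API

Orientations are given as a unit quaternion [x, y, z, w].
In Python, from plant import telemetry, optics, workorder gives the robot as it stands.
- The arm moves only by the shell command python3 -m jog 'ROWS' [FORCE]. ROWS is JSON, a list of rows, each a list of 3 entries, a list of its own where there are three numbers: the finger opening in mm, from 0 to 85.4, then the shift along the tool's x, y, z normalised to -1 to 1, where 1 is 0.75 m, then the turn, a rotation vector about the tool's x, y, z normalised to -1 to 1, where 1 is 90 degrees. In form: [[hand, [x, y, z], [wx, wy, wz]], ...]. A call has 1 to 12 rows; each row is the pose to reach, as a shift and turn from the pose commanded when the call began, along the tool's axes at that moment; what a row does not reach only later rows make up. A row lasts 1/10 s, in which the tool goes at most 50 mm and 8.59 degrees, less where a joint would pass 70% of its speed; a pose out of reach is approached as far as the arm can. A call with a number of a shift or a turn outside -1 to 1 is refused whole. A call with a gripper value outside its range is refused whole. The fingers move at their own pace and stop on an object; FORCE is the grip in N (left out, the last holds). Time passes only in rows, so rows that repeat a pose let the fingers close. It gives the time, the measured TCP pose, the force, the opening and the grip force at its end, in the units of the state.
- telemetry.read_state(): the state, without advancing time (a new reading comes with each control period).
- optics.get_image(name): name is "scene" or "top"; returns (picture, depth): 400x640x3 uint8, red, green, blue; 400x640 float32, m along the optical axis (not along the pixel's ray), 0 where there is no reading.
- optics.calibration(name): a dict with "fx", "fy", "cx", "cy" (pixels), "camera_from_world" (4x4, takes a point from world to camera coordinates). Camera axes: x right, y down, z forward; pixel columns grow to the right and rows downward; lengths in m; the calibration is good to about 2 mm. A picture is of the moment at which its call begins. calibration takes no time and is no camera call.
- workorder.sign_off(): hands the job in; it is judged then, once.
The state is a dict: "time": time; "joint_positions": joint angles; "joint_velocities": joint speeds; "effort": joint torques, N m; "eef_pos": TCP position; "tcp_rot": TCP orientation; "ft_force": force on the tool from outside, world axes, zero at the start; "ft_torque": the same for the moment, N m; "gripper_width": finger opening in m; "gripper_force": force on a finger pad.
Only numpy, scipy, OpenCV 4.12 (cv2) and the standard library are available. Lean on these libraries where they do the work, as an engineer would, in place of code of your own. Each camera call takes 0.05 s, during which the arm holds its last target. There are 200 camera calls.

### The job

Pack the pan set away and free the left hob ring: nest the inset pans that are there one inside the other, in order of size, the largest first, in the pot on the left ring, then put the lid on the pot, turn it until it drops home and on clockwise to its stop so that it is locked. The packed pot is too heavy to lift by its one handle, so slide it across the glass, without lifting or tipping it, until its whole base stands inside the right ring, and leave the tin, mill and spice jars where they are.

Things in the scene. Friction and masses are not known exactly. Their poses are not given: they have to be found in the camera images.
- ring_left (a point): centre of the left of the two printed light-grey rings (164 mm across outside) on the flat black glass hob, which stands 6 mm proud of the worktop (210 x 440 mm, fixed); the point lies on the glass. The pot stands here at the start. Wall cupboards hang behind: from 0.58 m ahead of the robot, 0.49 m above the worktop and higher
- ring_right (a point): centre of the right ring (same size), 210 mm from the left one, on the glass. The pot's lid lies about here at the start
- pot_mid (a point): stainless pot, 100 mm high, base 122 mm, body at the rim 138 mm across, inner floor 4 mm up and 112 mm wide, mouth 132 mm; 0.7 kg empty, slides on the glass with about 8 N. The point lies on its axis 50 mm above its underside; z is up its axis, x points along its one handle
- pot_gap (a point): middle of one of two gaps (28 degrees wide each) in the outward rim round the pot's mouth, at top level, 75 mm from the axis at the pot's +y; the other is opposite, at -y, so both are 90 degrees from the handle. The rim is 156 mm across and 5 mm thick, its top level with the mouth
- pot_handle (a point): point to grasp on the pot's black stub handle, 133 mm from the pot's axis and 66 mm above its underside. The handle is level, 26 mm wide (along the pot's y), 16 mm thick, and ends 150 mm from the axis
- lid_knob (a point): centre of the black bar knob of the domed glass lid (steel skirt 168 mm across, 100 mm high with knob, 0.22 kg). The bar is 56 mm long (along x), 20 wide (along y), 22 high; the dome's top is 14 mm below the bar; the point is 89 mm above the skirt's lower edge; z is up. The skirt (161 mm inside) goes round the pot's rim with 2.5 mm to spare all round
- lid_lug (a point): one of two lugs hidden inside the lid's skirt at its +x and -x, in line with the bar (a red dot above each), 77 mm from the axis. Off the gaps they rest on the rim, knob 133.5 mm above pot_mid. Within about 4 degrees of the gaps the lid drops 11.5 mm by its own weight, home; from there it turns only clockwise seen from above, easily, to a stop about 51 degrees on: locked
- inset_large_mid (a point): large steel inset pan: open, tapered, 112 mm across the rim, 100 mm across the foot, 92 mm high without its loop, wall and floor 3 mm; the point lies on its axis half-way up (46 mm above its underside); x points to its lift loop. May be absent
- inset_large_loop (a point): middle of the upright orange lift loop of the large inset pan, which stands up 36 mm above the pan's rim at one side, flush with the wall outside: 9 mm thick (radially, along x), 24 mm wide (along y); the point lies 51.5 mm from the pan's axis, 18 mm above its rim. When the pan is nested its rim is within 5 mm of the pot's mouth, so only the loop stands above it
- inset_medium_mid (a point): medium steel inset pan: open, tapered, 92 mm across the rim, 82 mm across the foot, 88 mm high without its loop, wall and floor 3 mm; the point lies on its axis half-way up (44 mm above its underside); x points to its lift loop. May be absent
- inset_medium_loop (a point): middle of the upright orange lift loop of the medium inset pan, which stands up 36 mm above the pan's rim at one side, flush with the wall outside: 9 mm thick (radially, along x), 24 mm wide (along y); the point lies 41.5 mm from the pan's axis, 18 mm above its rim. When the pan is nested its rim is within 5 mm of the pot's mouth, so only the loop stands above it
- inset_small_mid (a point): small steel inset pan: open, tapered, 72 mm across the rim, 64 mm across the foot, 84 mm high without its loop, wall and floor 3 mm; the point lies on its axis half-way up (42 mm above its underside); x points to its lift loop. May be absent
- inset_small_loop (a point): middle of the upright orange lift loop of the small inset pan, which stands up 36 mm above the pan's rim at one side, flush with the wall outside: 9 mm thick (radially, along x), 24 mm wide (along y); the point lies 31.5 mm from the pan's axis, 18 mm above its rim. When the pan is nested its rim is within 5 mm of the pot's mouth, so only the loop stands above it
- bean_tin: short red food tin, 75 mm across, 58 mm high, origin at its foot, bystander behind the hob
- pepper_mill: wooden pepper mill, 160 mm high, origin at its foot, bystander behind the hob
- spice_jar_a: spice jar with black cap, 105 mm high, origin at its foot, bystander behind the hob
- spice_jar_b: spice jar with black cap, 105 mm high, origin at its foot, bystander behind the hob

How it is judged:
By the outcome, as a careful person would: the job done as asked, in the order asked, and still so for the second after the job is handed in, with the robot touching nothing.
Of inset_large, inset_medium, inset_small only 2 to 3 are there at a start; the rules pass over those that are not, and their reading is None.
At some moment in a run one of inset_large, inset_medium, inset_small, lid may be knocked a few centimetres aside while the robot is not near it.
It also fails if it takes over 210 s, if anything falls off the work surface, if the arm or the gripper's body presses on something with over 40 N, if the wrist force passes 120 N, or if a joint passes its speed limit or range.

## Working session

There is one attempt and no reset: what is moved stays moved. The work goes in short steps, Python scripts to look and compute and a shell command to move; the robot and the scene stay as the last step left them, time stands still between calls to the robot, and variables do not carry over. Pictures are saved under pics/ and viewed, at most 14 in all, crops included, and the job is handed in when it is done.

```bash
ls; mkdir -p pics; cat > h.py <<'E'
import numpy as np, cv2
from plant import telemetry, optics, workorder
from scipy.spatial.transform import Rotation as R
def snap(n,fn=None):
    im,d=optics.get_image(n)
    if fn: cv2.imwrite('pics/'+fn,im[:,:,::-1])
    return im,d
def cloud(n,d):
    c=optics.calibration(n); T=np.linalg.inv(np.array(c['camera_from_world']))
    v,u=np.mgrid[0:d.shape[0],0:d.shape[1]]
    P=np.stack([(u-c['cx'])/c['fx']*d,(v-c['cy'])/c['fy']*d,d],-1)
    P=P@T[:3,:3].T+T[:3,3]; P[d==0]=np.nan
    return P
E
python3 - <<'E'
from h import *
s=telemetry.read_state(); print({k:np.round(v,3) for k,v in s.items()})
for n in('scene','top'):
    im,d=snap(n,n+'0.png'); np.savez('pics/'+n+'0.npz',im=im,d=d)
    c=optics.calibration(n);T=np.linalg.inv(np.array(c['camera_from_world']));print(n,c['fx'],T.round(2).tolist())
E
```

```text
pics
{'time': np.float64(0.0), 'joint_positions': array([ 1.223,  0.116,  1.442,  0.   ,  1.584, -0.038]), 'joint_velocities': array([ 0.001,  0.   ,  0.   ,  0.   , -0.001,  0.001]), 'effort': array([-1.0000e-03, -7.3200e+01, -6.3248e+01, -0.0000e+00,  6.0000e-03,
       -0.0000e+00]), 'eef_pos': array([0.206, 0.643, 0.245]), 'tcp_rot': array([ 0.154,  0.988, -0.001, -0.   ]), 'ft_force': array([ 0.435,  0.183, -0.211]), 'ft_torque': array([ 0.013, -0.018, -0.007]), 'gripper_force': np.float64(0.0), 'gripper_width': np.float64(0.085)}
scene 494.14622493167036 [[-1.0, -0.03, 0.01, 0.49], [-0.03, 0.89, -0.46, 0.74], [0.0, -0.46, -0.89, 1.45], [0.0, 0.0, 0.0, 1.0]]
top 470.0607341699374 [[-0.38, -0.86, 0.35, -0.05], [-0.92, 0.36, -0.14, 0.24], [-0.01, -0.38, -0.93, 1.53], [0.0, 0.0, 0.0, 1.0]]
```

View pics/scene0.png

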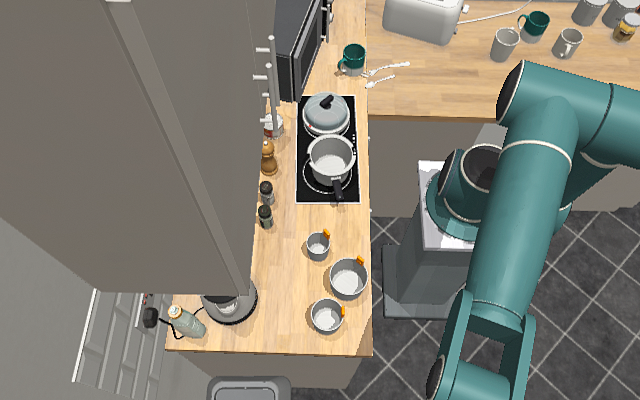

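View pics/top0.png

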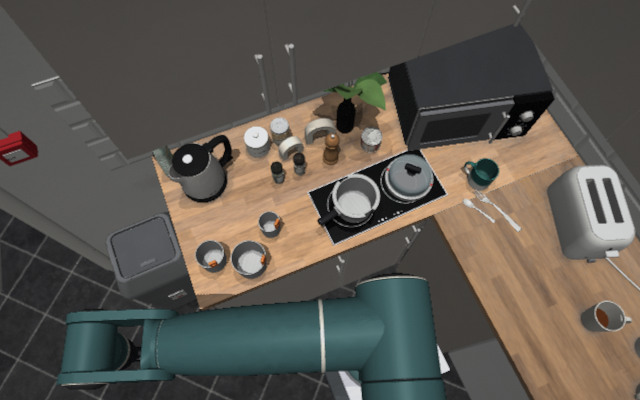

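The scene shows three inset pans (small 318,246; large 349,279; medium 327,316), the pot at 331,158 with its handle towards the viewer's lower right, and the lid at 326,115. The top view agrees.

```bash
cat >> h.py <<'E'
from scipy.optimize import least_squares
def circ(p,r=None):
    c0=np.median(p,0)
    for _ in range(4):
        if r is None: f=least_squares(lambda q:np.hypot(*(p-q[:2]).T)-q[2],[*c0,.05],loss='soft_l1',f_scale=.002)
        else: f=least_squares(lambda q:np.hypot(*(p-q[:2]).T)-r,c0,loss='soft_l1',f_scale=.002)
        c0=f.x[:2]; 
    return f.x, np.median(np.abs(f.fun))
def comps(im,P,zlo,zhi,box=(.2,.75,-.5,.95)):
    z=P[...,2]
    m=(z>zlo)&(z<zhi)&(P[...,0]>box[0])&(P[...,0]<box[1])&(P[...,1]>box[2])&(P[...,1]<box[3])
    return m
def orange(im):
    h=cv2.cvtColor(im,cv2.COLOR_RGB2HSV); return (h[...,0]>5)&(h[...,0]<20)&(h[...,1]>200)&(h[...,2]>130)
E
python3 - <<'E'
from h import *
for n in('scene','top'):
    D=np.load(f'pics/{n}0.npz'); im,d=D['im'],D['d']; P=cloud(n,d)
    pts={'scene':dict(small=(318,246),large=(349,279),med=(327,316),pot=(331,158),lid=(326,110)),'top':dict(small=(269,225),large=(250,260),med=(210,257),pot=(354,200),lid=(408,175))}[n]
    Z=dict(small=.084,large=.092,med=.088,pot=.106,lid=None)
    rr=dict(small=.036,large=.056,med=.046,pot=.078)
    rad=dict(small=27,large=33,med=30,pot=42,lid=40)
    v,u=np.mgrid[0:400,0:640]
    o=orange(im)
    for k,(a,b) in pts.items():
        w=np.hypot(u-a,v-b)<rad[k]
        if k=='lid':
            z=np.where(w,P[...,2],np.nan); print(n,k,'top z',np.nanpercentile(z,[50,90,99]).round(4))
            g=im.astype(int)
            m=w&(P[...,2]>.09)&(g.sum(-1)<120); print(' knob',m.sum(),np.nanmedian(P[m],0).round(4)); q=P[m];c=q[:,:2]-q[:,:2].mean(0);uu,s,vt=np.linalg.svd(c,full_matrices=False);print(vt[0],s/np.sqrt(len(q)),q.mean(0), np.degrees(np.arctan2(vt[0,1],vt[0,0])))
            continue
        m=w&(abs(P[...,2]-Z[k])<.005)
        p=P[m&~o]
        f,e=circ(p[:,:2]); f2,e2=circ(p[:,:2],rr[k]-.0015)
        print(n,k,len(p),f.round(4),e.round(4),f2.round(4),e2.round(4),p[:,2].mean().round(4))
        mo=w&o&(P[...,2]>Z[k]-.005)
        if k!='pot' and mo.sum():
            q=P[mo]; print('  loop',mo.sum(),q.mean(0).round(4),np.percentile(q[:,2],[1,99]).round(4), 'ang',np.degrees(np.arctan2(*(q.mean(0)[:2]-f2[:2])[::-1])).round(1),'rad',np.hypot(*(q.mean(0)[:2]-f2[:2])).round(4))
E
```

```text
scene small 96 [0.4857 0.1896 0.0345] 0.0016 [0.4857 0.1896] 0.0015 0.0833
  loop 28 [0.4628 0.1704 0.104 ] [0.0832 0.1244] ang -140.1 rad 0.0299
scene large 138 [0.3967 0.2919 0.0541] 0.0013 [0.3966 0.2919] 0.0014 0.091
  loop 38 [0.3746 0.2787 0.113 ] [0.0957 0.1317] ang -149.0 rad 0.0257
scene med 134 [0.4545 0.4008 0.0448] 0.0013 [0.4546 0.4008] 0.0012 0.0876
  loop 18 [0.4155 0.4016 0.1128] [0.0944 0.1269] ang 178.9 rad 0.0391
scene pot 438 [ 0.4522 -0.1054  0.0714] 0.0036 [ 0.4524 -0.1061] 0.005 0.1057
scene lid top z [0.0104 0.0787 0.1097]
 knob 50 [ 0.4728 -0.3223  0.1003]
[-0.89860166  0.43876538] [0.03958693 0.01513901] [ 0.48304811 -0.32662676  0.09961277] 153.9748659075533
top small 67 [0.4792 0.1894 0.0354] 0.0025 [0.4794 0.1891] 0.0017 0.0831
top large 130 [0.3915 0.2911 0.0544] 0.0013 [0.3915 0.2911] 0.0013 0.091
top med 124 [0.4418 0.3892 0.0545] 0.0077 [0.4491 0.3984] 0.0025 0.0879
top pot 404 [ 0.447  -0.1067  0.0717] 0.0036 [ 0.4471 -0.1068] 0.0048 0.1056
top lid top z [0.0088 0.0716 0.1081]
 knob 81 [ 0.4665 -0.3256  0.1025]
[-0.80990314  0.58656364] [0.02798308 0.01506736] [ 0.47038494 -0.32815713  0.10242465] 144.08646884593006
```

```bash
cat >> h.py <<'E'
SP=dict(large=(.092,.056,.0515),med=(.088,.046,.0415),small=(.084,.036,.0315))
def fitpan(k,P,g,zoff=0.,it=4):
    """g: guess xy of pan axis. returns centre, loop mean, angle"""
    H,r,rl=SP[k]; H=H+zoff; c=np.array(g)
    Q=P[np.isfinite(P[...,2])]
    for _ in range(it):
        rad=np.hypot(*(Q[:,:2]-c).T)
        m=(abs(Q[:,2]-H)<.004)&(abs(rad-r)<.012)
        c,e=circ(Q[m][:,:2],r-.0015)
    rad=np.hypot(*(Q[:,:2]-c).T)
    l=Q[(Q[:,2]>H+.008)&(Q[:,2]<H+.04)&(abs(rad-rl)<.015)]
    lm=np.median(l,0) if len(l) else np.full(3,np.nan)
    v=lm[:2]-c
    return c,lm,np.degrees(np.arctan2(v[1],v[0])),np.hypot(*v),m.sum(),len(l),e
E
python3 - <<'E'
from h import *
for n in('scene','top'):
    D=np.load(f'pics/{n}0.npz'); im,d=D['im'],D['d']; P=cloud(n,d)
    for k,g in dict(small=(.483,.189),large=(.394,.291),med=(.452,.4)).items():
        c,lm,a,rl,a1,a2,e=fitpan(k,P,g); print(n,k,c.round(4),lm.round(4),a.round(1),rl.round(4),a1,a2,e.round(4))
    # pot: rim annulus r 66..78
    Q=P[np.isfinite(P[...,2])]; c=np.array([.45,-.106])
    for _ in range(5):
        rad=np.hypot(*(Q[:,:2]-c).T); m=(abs(Q[:,2]-.106)<.004)&(rad>.058)&(rad<.088); c,e=circ(Q[m][:,:2],.072)
    # handle: z 66+6 +8 = top at .080
    rad=np.hypot(*(Q[:,:2]-c).T); h=Q[(rad>.095)&(rad<.155)&(Q[:,2]>.064)&(Q[:,2]<.088)]
    v=np.median(h,0)[:2]-c; print(n,'pot',c.round(4),m.sum(),e.round(4),'handle',len(h),np.median(h,0).round(4),np.degrees(np.arctan2(v[1],v[0])).round(2), 'end',np.percentile(np.hypot(*(h[:,:2]-c).T),[2,98]).round(3))
    # rim coverage by angle to find the gaps
    p=Q[(abs(Q[:,2]-.106)<.004)]; rr=np.hypot(*(p[:,:2]-c).T); p=p[(rr>.0715)&(rr<.083)]; t=np.degrees(np.arctan2(p[:,1]-c[1],p[:,0]-c[0])); print(np.histogram(t,np.arange(-180,181,15))[0])
    # lid: skirt radius .084; top knob
    l=Q[(np.hypot(Q[:,0]-.475,Q[:,1]+.32)<.05)&(Q[:,2]>.099)&(Q[:,2]<.112)]
    q=l[:,:2]-np.median(l[:,:2],0); q=q[np.hypot(*q.T)<.04]; u,s,vt=np.linalg.svd(q-q.mean(0),full_matrices=False)
    print(n,'knob',len(l),np.median(l,0).round(4),l.mean(0).round(4),np.degrees(np.arctan2(vt[0,1],vt[0,0])).round(1),(s*np.sqrt(12/len(q))).round(3))
    for zz in (.012,.02,.03): 
        l=Q[(abs(Q[:,2]-zz)<.004)&(abs(np.hypot(Q[:,0]-.475,Q[:,1]+.32)-.084)<.014)]; f,e=circ(l[:,:2],.084); print('  lid skirt',zz,len(l),f.round(4),e.round(4))
    cv2.imwrite(f'pics/{n}0z.png',cv2.resize(im[:,:,::-1][(80,130)[n=='top']:(220,270)[n=='top'],(280,300)[n=='top']:(380,460)[n=='top']],None,fx=4,fy=4,interpolation=cv2.INTER_CUBIC))
E
```

```text
scene small [0.4866 0.189 ] [0.4634 0.1691 0.1137] -139.3 0.0306 80 41 0.0011
scene large [0.3962 0.2912] [0.3656 0.2511 0.1229] -127.4 0.0504 110 48 0.001
scene med [0.4553 0.4016] [0.4137 0.3994 0.1219] -177.0 0.0417 97 38 0.0008
scene pot [ 0.4519 -0.1058] 376 0.0036 handle 139 [0.4278 0.0143 0.0787] 101.32 end [0.097 0.154]
[ 0  3 10 11 12  5 12  8  7 11  8  8  0  3 14  9  8 10  8  9 10  6 10  8]
scene knob 73 [ 0.4727 -0.3227  0.1047] [ 0.4724 -0.3239  0.1046] 47.5 [0.056 0.019]
  lid skirt 0.012 150 [ 0.4742 -0.3243] 0.0057
  lid skirt 0.02 95 [ 0.4724 -0.3299] 0.0019
  lid skirt 0.03 74 [ 0.4723 -0.3313] 0.0035
top small [0.4805 0.1877] [0.4556 0.169  0.1153] -143.1 0.0312 40 32 0.0009
top large [0.3911 0.2902] [0.3584 0.25   0.1253] -129.1 0.0518 98 33 0.0009
top med [0.4503 0.4007] [0.4078 0.3974 0.1177] -175.5 0.0426 81 41 0.001
top pot [ 0.4469 -0.1068] 354 0.0036 handle 129 [0.4204 0.0125 0.0784] 102.5 end [0.096 0.149]
[ 0  3  9  8  7  9 12 10 11  8  8  9  0  3  8  9  9  7 10  9 10 10  8  7]
top knob 84 [ 0.4657 -0.3277  0.1039] [ 0.4655 -0.3271  0.1041] -137.1 [0.053 0.02 ]
  lid skirt 0.012 158 [ 0.4729 -0.3201] 0.0068
  lid skirt 0.02 98 [ 0.4707 -0.3305] 0.0026
  lid skirt 0.03 97 [ 0.4738 -0.3311] 0.0027
```

View pics/top0z.png

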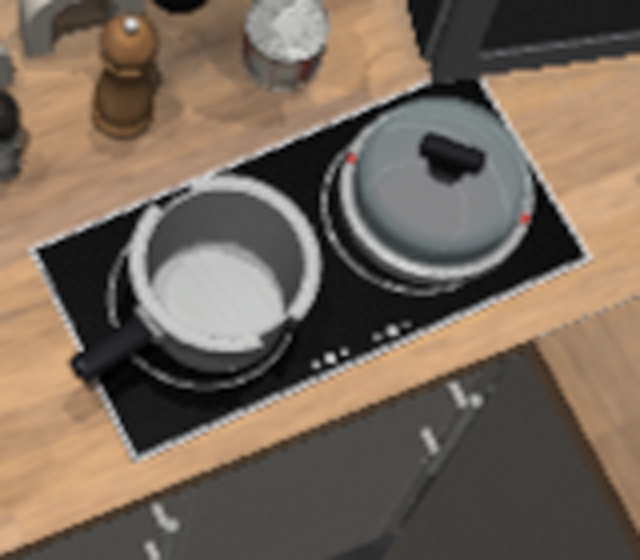

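The top crop shows the pot's rim notches at about 270,335 and 150,215, so both are 90° from the handle at 85,365. The lid's red dots are at 350,158 and 525,217. This agrees with the fits. Next I'll write a planning helper and go to the large loop.

```bash
cat >> h.py <<'E'
def plan(*tg):
    """targets (x,y,z,yaw of tool y deg) as shift/.75 and turn/90deg in present tool frame"""
    s=telemetry.read_state(); Rt=R.from_quat(s['tcp_rot']); p=s['eef_pos']
    print('t',round(float(s['time']),1),'at',np.round(p,4),'yaw',np.degrees(np.arctan2(*Rt.as_matrix()[:2,1][::-1])).round(1),'j',np.round(s['joint_positions'],2),'F',np.round(s['ft_force'],1),'w',np.round(s['gripper_width'],4),np.round(s['gripper_force'],1))
    for x,y,z,a in tg:
        a=np.radians(a); Y=np.array([np.cos(a),np.sin(a),0]); Z=np.array([0,0,-1.]); M=np.c_[np.cross(Y,Z),Y,Z]
        print((Rt.inv().apply(np.array([x,y,z])-p)/.75).round(4).tolist(), ((Rt.inv()*R.from_matrix(M)).as_rotvec()/(np.pi/2)).round(3).tolist())
E
python3 -c "
from h import *
plan((.362,.250,.2,52),(.362,.25,.113,52))"
```

```text
t 0.1 at [0.2057 0.6427 0.2446] yaw 72.3 j [ 1.22  0.12  1.44  0.    1.58 -0.04] F [-0.6 -0.3 -0.9] w 0.0855 0.0
[-0.3581, -0.4351, 0.0599] [-0.001, 0.0, 0.225]
[-0.3581, -0.435, 0.1759] [-0.001, 0.0, 0.225]
```

```bash
python3 -m jog '[[50,[-0.358,-0.435,0.06],[0,0,0.225]],[50,[-0.358,-0.435,0.06],[0,0,0.225]],[50,[-0.358,-0.435,0.06],[0,0,0.225]],[50,[-0.358,-0.435,0.06],[0,0,0.225]],[50,[-0.358,-0.435,0.06],[0,0,0.225]],[50,[-0.358,-0.435,0.06],[0,0,0.225]],[50,[-0.358,-0.435,0.06],[0,0,0.225]],[50,[-0.358,-0.435,0.06],[0,0,0.225]],[50,[-0.358,-0.435,0.06],[0,0,0.225]],[50,[-0.358,-0.435,0.06],[0,0,0.225]],[50,[-0.358,-0.435,0.06],[0,0,0.225]],[50,[-0.358,-0.435,0.06],[0,0,0.225]]]' 60
python3 - <<'E'
from h import *
for n in('scene','top'):
    im,d=snap(n,n+'1.png'); P=cloud(n,d)
    for k,g in dict(small=(.483,.189),large=(.394,.291),med=(.452,.4)).items():
        try: c,lm,a,rl,a1,a2,e=fitpan(k,P,g); print(n,k,c.round(4),lm.round(4),a.round(1),rl.round(4),a1,a2)
        except Exception as ex: print(n,k,ex)
plan((.362,.25,.113,52))
E
```

```text
time: 1.3
eef_pos: [0.3618, 0.2509, 0.2003]
tcp_rot: [0.325, 0.946, -0.0, -0.0]
ft_force: [0.2, 0.3, -0.1]
gripper_width: 0.0499
gripper_force: 0.0
scene small [0.4865 0.1892] [0.4627 0.1691 0.1152] -139.7 0.0311 72 41
scene large [0.3962 0.2912] [0.3605 0.256  0.1192] -135.4 0.0502 108 26
scene med [0.4554 0.4015] [0.4131 0.4004 0.1214] -178.5 0.0423 100 36
top small [0.4814 0.1865] [0.4522 0.1732 0.1109] -155.7 0.0321 9 14
top large [0.3916 0.2902] [nan nan nan] nan nan 34 0
top med [0.4501 0.4009] [0.4072 0.397  0.1195] -174.8 0.0431 87 36
t 1.4 at [0.3617 0.2511 0.2003] yaw 52.1 j [ 0.55 -0.4   1.98  0.    1.57 -0.36] F [ 0.5 -0.  -0. ] w 0.0501 0.0
[-0.0012, -0.0009, 0.1164] [-0.0, -0.0, 0.001]
```

View pics/scene1.png

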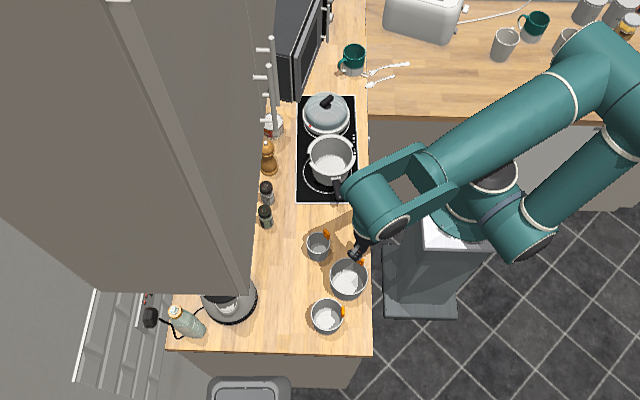

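The gripper stands over the large pan's loop (355,255), and nothing has been knocked. I'll descend and grip.

```bash
python3 -m jog '[[50,[0,0,0.06],[0,0,0]],[50,[0,0,0.116],[0,0,0]],[50,[0,0,0.116],[0,0,0]],[5,[0,0,0.116],[0,0,0]],[5,[0,0,0.116],[0,0,0]],[5,[0,0,0.116],[0,0,0]],[5,[0,0,0.116],[0,0,0]],[5,[0,0,0.116],[0,0,0]],[5,[0,0,0.116],[0,0,0]],[5,[0,0,0.116],[0,0,0]]]' 60
python3 -m jog '[[5,[0,0,-0.05],[0,0,0]],[5,[0,0,-0.1],[0,0,0]],[5,[0,0,-0.16],[0,0,0]],[5,[0,0,-0.22],[0,0,0]],[5,[0,0,-0.22],[0,0,0]],[5,[0,0,-0.22],[0,0,0]]]' 60
python3 - <<'E'
from h import *
for n in('scene','top'):
    im,d=snap(n,n+'2.png'); P=cloud(n,d); s=telemetry.read_state(); dz=s['eef_pos'][2]-.113
    for k,g,z in (('large',(.394,.291),dz),('small',(.483,.189),0),('med',(.452,.4),0)):
        try: c,lm,a,rl,a1,a2,e=fitpan(k,P,g,z); print(n,k,c.round(4),lm.round(4),a.round(1),rl.round(4),a1,a2)
        except Exception as ex: print(n,k,ex)
plan()
E
```

```text
time: 2.4
eef_pos: [0.3629, 0.2509, 0.1157]
tcp_rot: [0.326, 0.946, 0.001, 0.001]
ft_force: [-0.6, -1.1, 7.2]
gripper_width: 0.0077
gripper_force: 59.8
time: 3.0
eef_pos: [0.3623, 0.2504, 0.2799]
tcp_rot: [0.326, 0.946, 0.001, 0.001]
ft_force: [0.1, -0.6, -2.1]
gripper_width: 0.0078
gripper_force: 59.2
scene large [0.3958 0.2908] [0.3572 0.2593 0.2818] -140.7 0.0498 132 22
scene small [0.4866 0.1894] [0.4616 0.1707 0.1119] -143.2 0.0312 74 42
scene med [0.4553 0.4016] [0.4142 0.4003 0.122 ] -178.2 0.0411 97 37
top large [0.3289 0.3514] [nan nan nan] nan nan 18 0
top small [0.4808 0.1886] [0.4551 0.1685 0.1162] -142.0 0.0326 25 33
top med [0.4502 0.4007] [0.407  0.397  0.1178] -175.0 0.0434 83 41
t 3.1 at [0.3618 0.2502 0.2775] yaw 52.0 j [ 0.55 -0.42  1.86 -0.    1.69 -0.36] F [-0.2  0.8 -1. ] w 0.008 59.2
```

View pics/scene2.png

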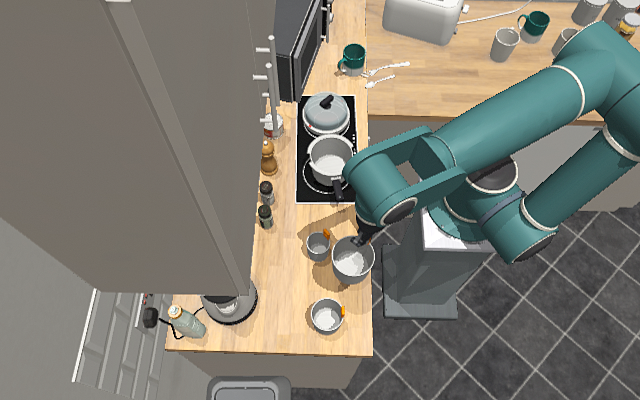

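Lifted cleanly. Averaging the two cameras matches the grip geometry, so I take the pot axis as (0.4494, -0.1063).

```bash
python3 -c "
from h import *
plan((.418,-.1467,.278,52))"
```

```text
t 3.1 at [0.3618 0.2502 0.2775] yaw 52.0 j [ 0.55 -0.42  1.86 -0.    1.69 -0.36] F [-0.2  0.8 -1. ] w 0.008 59.2
[-0.3848, -0.3708, -0.0004] [-0.001, -0.0, -0.0]
```

```bash
python3 -m jog '[[5,[-0.045,-0.044,0],[0,0,0]],[5,[-0.09,-0.088,0],[0,0,0]],[5,[-0.135,-0.13,0],[0,0,0]],[5,[-0.18,-0.173,0],[0,0,0]],[5,[-0.225,-0.217,0],[0,0,0]],[5,[-0.27,-0.26,0],[0,0,0]],[5,[-0.315,-0.303,0],[0,0,0]],[5,[-0.35,-0.337,0],[0,0,0]],[5,[-0.375,-0.361,0],[0,0,0]],[5,[-0.385,-0.371,0],[0,0,0]],[5,[-0.385,-0.371,0],[0,0,0]],[5,[-0.385,-0.371,0],[0,0,0]]]' 60
python3 - <<'E'
from h import *
for n in('scene','top'):
    im,d=snap(n,n+'3.png'); P=cloud(n,d); s=telemetry.read_state(); dz=s['eef_pos'][2]-.1145
    for k,g,z in (('large',(.4494,-.106),dz),('small',(.483,.189),0),('med',(.452,.4),0)):
        try: c,lm,a,rl,a1,a2,e=fitpan(k,P,g,z); print(n,k,c.round(4),lm.round(4),a.round(1),rl.round(4),a1,a2,e.round(4))
        except Exception as ex: print(n,k,ex)
plan((.418,-.1467,.18,52),(.418,-.1467,.1257,52))
E
```

```text
time: 4.3
eef_pos: [0.4181, -0.146, 0.2778]
tcp_rot: [0.325, 0.946, 0.0, -0.0]
ft_force: [0.3, -0.2, -1.8]
gripper_width: 0.0082
gripper_force: 59.2
scene large [ 0.4519 -0.1048] [ 0.4151 -0.1355  0.2812] -140.2 0.0479 103 40 0.0011
scene small [0.4863 0.1893] [0.4628 0.1695 0.1153] -139.8 0.0307 72 44 0.0011
scene med [0.4551 0.4016] [0.4132 0.4004 0.122 ] -178.3 0.042 94 38 0.0009
top large [ 0.4463 -0.1062] [nan nan nan] nan nan 51 0 0.0009
top small [0.481 0.188] [0.4541 0.1693 0.1155] -145.2 0.0327 49 30 0.0009
top med [0.4501 0.4007] [0.4076 0.3963 0.1173] -174.0 0.0427 79 39 0.0011
t 4.4 at [ 0.4182 -0.1456  0.2783] yaw 52.1 j [-0.39 -0.41  1.86  0.    1.69 -1.3 ] F [-0.3 -0.2 -1.8] w 0.0085 59.2
[-0.0006, -0.0013, 0.131] [0.0, -0.0, 0.001]
[-0.0006, -0.0013, 0.2034] [0.0, -0.0, 0.001]
```

View pics/scene3.png

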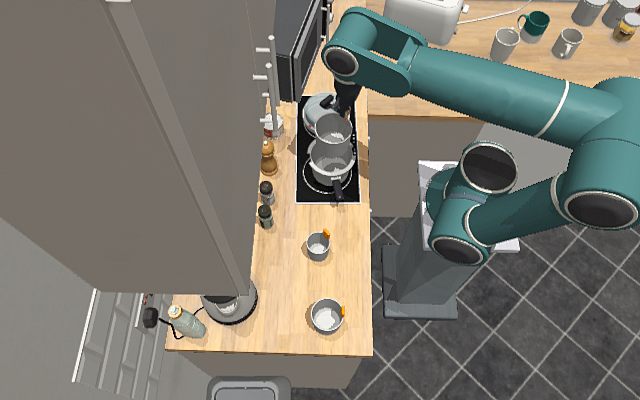

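The large pan hangs over the pot (332,130 above 331,158), centred to 1 mm. Lowering it.

```bash
python3 -m jog '[[5,[-0.0006,-0.0013,0.04],[0,0,0]],[5,[-0.0006,-0.0013,0.08],[0,0,0]],[5,[-0.0006,-0.0013,0.12],[0,0,0]],[5,[-0.0006,-0.0013,0.15],[0,0,0]],[5,[-0.0006,-0.0013,0.17],[0,0,0]],[5,[-0.0006,-0.0013,0.19],[0,0,0]],[5,[-0.0006,-0.0013,0.2],[0,0,0]],[5,[-0.0006,-0.0013,0.2],[0,0,0]],[5,[-0.0006,-0.0013,0.2],[0,0,0]]]' 60
```

```text
time: 5.3
eef_pos: [0.4183, -0.1479, 0.1291]
tcp_rot: [0.326, 0.946, -0.0, 0.0]
ft_force: [-0.2, 0.9, -1.9]
gripper_width: 0.008
gripper_force: 59.1
```

```bash
python3 -m jog '[[5,[0,0.001,0.002],[0,0,0]],[5,[0,0.001,0.004],[0,0,0]],[5,[0,0.001,0.004],[0,0,0]]]' 60; python3 -m jog '[[5,[0,0,0.002],[0,0,0]],[5,[0,0,0.002],[0,0,0]]]' 60
```

```text
time: 5.6
eef_pos: [0.4187, -0.1473, 0.1257]
tcp_rot: [0.326, 0.946, -0.0, 0.0]
ft_force: [0.3, -1.2, 1.8]
gripper_width: 0.0082
gripper_force: 59.6
time: 5.8
eef_pos: [0.4188, -0.1475, 0.1257]
tcp_rot: [0.326, 0.946, -0.0, 0.001]
ft_force: [-8.4, 0.8, 18.8]
gripper_width: 0.008
gripper_force: 62.2
```

Seated on the floor of the pot. Release and rise.

```bash
python3 -m jog '[[30,[0,0,-0.003],[0,0,0]],[30,[0,0,-0.003],[0,0,0]],[30,[0,0,-0.003],[0,0,0]],[30,[0,0,-0.003],[0,0,0]],[30,[0,0,-0.06],[0,0,0]],[30,[0,0,-0.12],[0,0,0]],[30,[0,0,-0.18],[0,0,0]],[50,[0,0,-0.18],[0,0,0]]]' 60
python3 - <<'E'
from h import *
for n in('scene','top'):
    im,d=snap(n,n+'4.png'); P=cloud(n,d)
    for k,g,z in (('large',(.4494,-.106),.01),('small',(.483,.189),0),('med',(.452,.4),0)):
        try: c,lm,a,rl,a1,a2,e=fitpan(k,P,g,z); print(n,k,c.round(4),lm.round(4),a.round(1),rl.round(4),a1,a2,e.round(4))
        except Exception as ex: print(n,k,ex)
plan((.411,.3985,.2,2),(.411,.3985,.110,2))
E
```

```text
time: 6.6
eef_pos: [0.4197, -0.1477, 0.2649]
tcp_rot: [0.326, 0.946, -0.0, 0.004]
ft_force: [0.2, -0.3, -0.8]
gripper_width: 0.0435
gripper_force: 0.0
scene large [ 0.4538 -0.1087] [ 0.4243 -0.1465  0.1194] -128.0 0.0479 176 57 0.0056
scene small [0.4869 0.1895] [0.4628 0.169  0.1118] -139.7 0.0316 66 42 0.0011
scene med [0.4553 0.4017] [0.4146 0.399  0.1224] -176.2 0.0408 106 35 0.0008
top large [ 0.4559 -0.0921] [ 0.4213 -0.0426  0.1104] 125.0 0.0605 159 7 0.0046
top small [0.4809 0.1876] [0.4563 0.1686 0.1145] -142.2 0.031 44 32 0.0009
top med [0.4503 0.4009] [0.4079 0.3969 0.1187] -174.6 0.0426 78 38 0.001
t 6.7 at [ 0.4187 -0.1473  0.2594] yaw 52.0 j [-0.4  -0.41  1.89 -0.    1.66 -1.3 ] F [ 0.1 -0.3 -0.5] w 0.0499 0.0
[0.4563, 0.5671, 0.0788] [0.001, 0.001, 0.556]
[0.4564, 0.567, 0.1988] [0.001, 0.001, 0.556]
```

```bash
python3 -m jog '[[50,[0.456,0.567,0.03],[0,0,0.534]],[50,[0.456,0.567,0.03],[0,0,0.534]],[50,[0.456,0.567,0.03],[0,0,0.534]],[50,[0.456,0.567,0.03],[0,0,0.534]],[50,[0.456,0.567,0.03],[0,0,0.534]],[50,[0.456,0.567,0.03],[0,0,0.534]],[50,[0.456,0.567,0.03],[0,0,0.534]],[50,[0.456,0.567,0.03],[0,0,0.534]],[50,[0.456,0.567,0.03],[0,0,0.534]],[50,[0.456,0.567,0.03],[0,0,0.534]],[50,[0.456,0.567,0.06],[0,0,0.534]],[50,[0.456,0.567,0.08],[0,0,0.534]]]' 60
python3 - <<'E'
from h import *
for n in('scene','top'):
    im,d=snap(n,n+'5.png'); P=cloud(n,d)
    for k,g,z in (('small',(.483,.189),0),('med',(.452,.4),0)):
        try: c,lm,a,rl,a1,a2,e=fitpan(k,P,g,z); print(n,k,c.round(4),lm.round(4),a.round(1),rl.round(4),a1,a2,e.round(4))
        except Exception as ex: print(n,k,ex)
    # large in pot
    Q=P[np.isfinite(P[...,2])]; c=np.array([.4494,-.1063])+[.0025*(1 if n=='scene' else -1),0]
    p=Q[np.hypot(*(Q[:,:2]-c).T)<.062]; p=p[(p[:,2]>.085)&(p[:,2]<.145)]; rr=np.hypot(*(p[:,:2]-c).T)
    l=p[p[:,2]>.11]; print(n,'loop',len(l),np.median(l,0).round(4),l[:,2].max().round(4)); t=p[(abs(p[:,2]-.101)<.004)]; print('rim z',np.median(t[:,2]).round(4),len(t)); f,e=circ(t[:,:2],.0545); print(f.round(4),e.round(4))
plan((.4114,.3984,.110,4))
E
```

```text
time: 7.9
eef_pos: [0.4103, 0.395, 0.2015]
tcp_rot: [0.682, 0.731, 0.0, 0.0]
ft_force: [2.0, 0.3, -0.2]
gripper_width: 0.0498
gripper_force: 0.0
scene small [0.486  0.1896] [0.4647 0.166  0.1164] -132.0 0.0318 47 30 0.0012
scene med [0.4554 0.4018] [0.415  0.4008 0.1205] -178.6 0.0404 83 41 0.0008
scene loop 48 [ 0.4219 -0.147   0.1263] 0.1424
rim z 0.1005 126
[ 0.4529 -0.1065] 0.0015
top small [0.4809 0.1878] [0.4556 0.1686 0.1155] -142.8 0.0318 45 32 0.0011
top med [0.5168 0.3439] [nan nan nan] nan nan 8 0 0.0008
top loop 27 [ 0.4122 -0.1454  0.1358] 0.1421
rim z 0.101 84
[ 0.4475 -0.1076] 0.0011
t 8.0 at [0.4088 0.3952 0.1961] yaw 4.1 j [ 0.72 -0.09  1.73  0.    1.51  0.65] F [-0.4 -0.8  0.4] w 0.0498 0.0
[0.0045, 0.0045, 0.1147] [-0.004, 0.003, 0.002]
```

```bash
python3 -m jog '[[50,[0,0,0],[0,0,0]],[50,[0,0,0],[0,0,0]]]' 60; python3 -c "
from h import *
plan((.4114,.3984,.110,4))"
```

```text
time: 8.2
eef_pos: [0.411, 0.3917, 0.2021]
tcp_rot: [0.683, 0.731, -0.0, 0.0]
ft_force: [0.3, 0.2, 0.3]
gripper_width: 0.0499
gripper_force: 0.0
t 8.2 at [0.411  0.3917 0.2021] yaw 3.9 j [ 0.72 -0.1   1.73 -0.    1.51  0.65] F [0.3 0.2 0.3] w 0.0499 0.0
[0.0089, 0.0012, 0.1228] [-0.0, 0.0, -0.001]
```

```bash
python3 -m jog '[[50,[0.009,0.001,0.06],[0,0,0]],[50,[0.009,0.001,0.11],[0,0,0]],[50,[0.009,0.001,0.123],[0,0,0]],[50,[0.009,0.001,0.123],[0,0,0]],[5,[0.009,0.001,0.123],[0,0,0]],[5,[0.009,0.001,0.123],[0,0,0]],[5,[0.009,0.001,0.123],[0,0,0]],[5,[0.009,0.001,0.123],[0,0,0]],[5,[0.009,0.001,0.123],[0,0,0]],[5,[0.009,0.001,0.123],[0,0,0]],[5,[0.009,0.001,0.123],[0,0,0]]]' 60
python3 -m jog '[[5,[0,0,-0.05],[0,0,0]],[5,[0,0,-0.1],[0,0,0]],[5,[0,0,-0.16],[0,0,0]],[5,[0,0,-0.22],[0,0,0]],[5,[0,0,-0.22],[0,0,0]],[5,[0,0,-0.22],[0,0,0]]]' 60
python3 - <<'E'
from h import *
for n in('scene',):
    im,d=snap(n,n+'6.png'); P=cloud(n,d); s=telemetry.read_state(); dz=s['eef_pos'][2]-.1115
    for k,g,z in (('med',(.452,.398),dz),('small',(.483,.189),0)):
        try: c,lm,a,rl,a1,a2,e=fitpan(k,P,g,z); print(n,k,c.round(4),lm.round(4),a.round(1),rl.round(4),a1,a2,e.round(4))
        except Exception as ex: print(n,k,ex)
plan()
E
```

```text
time: 9.3
eef_pos: [0.412, 0.3998, 0.112]
tcp_rot: [0.682, 0.731, 0.001, 0.0]
ft_force: [1.4, -1.4, 6.7]
gripper_width: 0.0081
gripper_force: 59.3
time: 9.9
eef_pos: [0.4114, 0.3994, 0.2764]
tcp_rot: [0.682, 0.731, 0.001, 0.0]
ft_force: [-0.4, -1.2, -2.5]
gripper_width: 0.0078
gripper_force: 58.9
scene med [0.4536 0.4007] [0.4118 0.4089 0.2784] 168.9 0.0426 94 38 0.0007
scene small [0.4856 0.1891] [nan nan nan] nan nan 42 0 0.001
t 9.9 at [0.4111 0.3992 0.2748] yaw 3.9 j [ 0.73 -0.11  1.62 -0.    1.63  0.66] F [-0.2  0.2 -1.2] w 0.0078 58.9
```

```bash
python3 -c "
from h import *
plan((.4305,-.0714,.278,-60))"
```

```text
t 9.9 at [0.4111 0.3992 0.2748] yaw 3.9 j [ 0.73 -0.11  1.62 -0.    1.63  0.66] F [-0.2  0.2 -1.2] w 0.0078 58.9
[-0.6277, -0.0173, -0.0043] [0.0, -0.0, 0.71]
```

```bash
python3 -m jog '[[5,[-0.06,-0.002,0],[0,0,0.06]],[5,[-0.12,-0.003,0],[0,0,0.13]],[5,[-0.18,-0.005,0],[0,0,0.2]],[5,[-0.24,-0.007,0],[0,0,0.27]],[5,[-0.3,-0.008,0],[0,0,0.34]],[5,[-0.36,-0.01,0],[0,0,0.41]],[5,[-0.42,-0.012,0],[0,0,0.48]],[5,[-0.48,-0.014,0],[0,0,0.55]],[5,[-0.54,-0.015,0],[0,0,0.61]],[5,[-0.59,-0.016,0],[0,0,0.67]],[5,[-0.62,-0.017,0],[0,0,0.7]],[5,[-0.628,-0.017,0],[0,0,0.71]]]' 60
python3 -m jog '[[5,[0,0,0],[0,0,0]],[5,[0,0,0],[0,0,0]]]' 60
python3 - <<'E'
from h import *
for n in('scene','top'):
    im,d=snap(n,n+'7.png'); P=cloud(n,d); s=telemetry.read_state(); dz=s['eef_pos'][2]-.1115
    for k,g,z in (('med',(.4502,-.107),dz),('small',(.483,.189),0)):
        try: c,lm,a,rl,a1,a2,e=fitpan(k,P,g,z); print(n,k,c.round(4),lm.round(4),a.round(1),rl.round(4),a1,a2,e.round(4))
        except Exception as ex: print(n,k,ex)
plan((.4305,-.0714,.128,-60))
E
```

```text
time: 11.15
eef_pos: [0.4304, -0.0734, 0.2735]
tcp_rot: [0.966, 0.257, -0.001, -0.0]
ft_force: [0.4, -0.5, -1.1]
gripper_width: 0.0083
gripper_force: 58.9
time: 11.35
eef_pos: [0.4308, -0.0707, 0.2744]
tcp_rot: [0.966, 0.26, -0.0, -0.0]
ft_force: [-0.2, 0.6, 1.0]
gripper_width: 0.0078
gripper_force: 58.9
scene med [ 0.4515 -0.1063] [ 0.4378 -0.0602  0.2772] 106.5 0.0481 54 40 0.001
scene small [0.4869 0.1892] [0.4629 0.1675 0.113 ] -138.0 0.0323 65 41 0.0011
top med [ 0.4474 -0.1068] [nan nan nan] nan nan 14 0 0.0008
top small [0.4813 0.1876] [0.455  0.1678 0.1141] -143.1 0.0329 55 30 0.001
t 11.4 at [ 0.4309 -0.0705  0.2748] yaw -59.8 j [-0.22 -0.43  1.87  0.    1.69  0.82] F [-0.   0.2 -0.6] w 0.0081 58.9
[-0.001, 0.0009, 0.1957] [-0.0, 0.0, 0.002]
```

```bash
python3 -m jog '[[5,[0,0.001,0.04],[0,0,0]],[5,[0,0.001,0.08],[0,0,0]],[5,[0,0.001,0.12],[0,0,0]],[5,[0,0.001,0.15],[0,0,0]],[5,[0,0.001,0.17],[0,0,0]],[5,[0,0.001,0.19],[0,0,0]],[5,[0,0.001,0.196],[0,0,0]],[5,[0,0.001,0.196],[0,0,0]]]' 60; python3 -m jog '[[5,[0,0,0.002],[0,0,0]],[5,[0,0,0.003],[0,0,0]],[5,[0,0,0.003],[0,0,0]]]' 60
```

```text
time: 12.25
eef_pos: [0.4313, -0.072, 0.128]
tcp_rot: [0.966, 0.259, -0.0, -0.0]
ft_force: [0.6, 0.0, -1.3]
gripper_width: 0.008
gripper_force: 58.9
time: 12.55
eef_pos: [0.4315, -0.0722, 0.1262]
tcp_rot: [0.966, 0.259, 0.0, 0.0]
ft_force: [0.1, 0.1, -0.6]
gripper_width: 0.0082
gripper_force: 58.9
```

```bash
python3 -m jog '[[5,[0,0,0.002],[0,0,0]],[5,[0,0,0.003],[0,0,0]],[5,[0,0,0.003],[0,0,0]]]' 60; python3 -m jog '[[5,[0,0,0.002],[0,0,0]],[5,[0,0,0.002],[0,0,0]]]' 60
```

```text
time: 12.85
eef_pos: [0.4316, -0.0722, 0.125]
tcp_rot: [0.966, 0.259, 0.001, 0.0]
ft_force: [-5.7, 1.0, 14.0]
gripper_width: 0.0078
gripper_force: 61.0
time: 13.05
eef_pos: [0.4318, -0.0722, 0.125]
tcp_rot: [0.966, 0.259, 0.001, 0.0]
ft_force: [-13.9, 4.1, 31.3]
gripper_width: 0.0077
gripper_force: 63.7
```

```bash
python3 -m jog '[[30,[0,0,-0.004],[0,0,0]],[30,[0,0,-0.004],[0,0,0]],[30,[0,0,-0.004],[0,0,0]],[30,[0,0,-0.004],[0,0,0]],[30,[0,0,-0.06],[0,0,0]],[30,[0,0,-0.12],[0,0,0]],[30,[0,0,-0.17],[0,0,0]],[50,[0,0,-0.17],[0,0,0]]]' 60
python3 -c "
from h import *
plan((.4595,.1687,.2,39))"
```

```text
time: 13.85
eef_pos: [0.4324, -0.0724, 0.2546]
tcp_rot: [0.966, 0.259, 0.003, 0.002]
ft_force: [0.0, -0.5, -0.9]
gripper_width: 0.0431
gripper_force: 0.0
t 13.8 at [ 0.4324 -0.0724  0.2546] yaw -60.0 j [-0.22 -0.42  1.91 -0.    1.65  0.82] F [ 0.  -0.5 -0.9] w 0.0431 0.0
[0.1919, -0.2606, 0.0725] [0.005, 0.0, -1.1]
```

```bash
python3 -m jog '[[50,[0.192,-0.26,0.03],[0,0,-0.9]],[50,[0.192,-0.26,0.03],[0,0,-0.9]],[50,[0.192,-0.26,0.03],[0,0,-0.9]],[50,[0.192,-0.26,0.03],[0,0,-0.9]],[50,[0.192,-0.26,0.03],[0,0,-0.9]],[50,[0.192,-0.26,0.03],[0,0,-0.9]],[50,[0.192,-0.26,0.06],[0,0,-0.9]],[50,[0.192,-0.26,0.06],[0,0,-0.9]],[50,[0.192,-0.26,0.06],[0,0,-0.9]],[50,[0.192,-0.26,0.06],[0,0,-0.9]]]' 60
python3 -m jog '[[50,[0,0,0],[0,0,-0.2]],[50,[0,0,0],[0,0,-0.2]],[50,[0,0,0],[0,0,-0.2]],[50,[0,0,0],[0,0,-0.2]]]' 60
python3 - <<'E'
from h import *
for n in('scene','top'):
    im,d=snap(n,n+'8.png'); P=cloud(n,d)
    for k,g,z in (('small',(.483,.189),0),('med',(.450,-.107),.013),('large',(.4502,-.107),.010)):
        try: c,lm,a,rl,a1,a2,e=fitpan(k,P,g,z); print(n,k,c.round(4),lm.round(4),a.round(1),rl.round(4),a1,a2,e.round(4))
        except Exception as ex: print(n,k,ex)
plan((.4595,.1687,.106,39))
E
```

```text
time: 14.85
eef_pos: [0.458, 0.1687, 0.2034]
tcp_rot: [0.564, 0.826, -0.001, -0.0]
ft_force: [0.2, -0.3, 0.4]
gripper_width: 0.0505
gripper_force: 0.0
time: 15.25
eef_pos: [0.4581, 0.1687, 0.2039]
tcp_rot: [0.432, 0.902, -0.0, -0.0]
ft_force: [0.1, 0.4, -0.8]
gripper_width: 0.0499
gripper_force: 0.0
scene small [0.4864 0.1893] [0.4627 0.1694 0.1138] -140.1 0.0309 72 40 0.001
scene med Initial guess is outside of provided bounds
scene large [ 0.4333 -0.1089] [ 0.3825 -0.0821  0.1105] 152.2 0.0574 15 3 0.0031
top small [0.4811 0.1873] [nan nan nan] nan nan 20 0 0.0007
top med [ 0.4488 -0.1083] [ 0.421  -0.0768  0.1336] 131.4 0.042 157 59 0.0066
top large [ 0.4604 -0.1069] [ 0.4228 -0.0768  0.1307] 141.4 0.0482 212 70 0.0058
t 15.3 at [0.4582 0.1687 0.2042] yaw 38.8 j [ 0.3  -0.29  1.89 -0.    1.54 -0.38] F [ 0.1 -0.9  0.5] w 0.0501 0.0
[-0.0011, 0.0014, 0.1309] [-0.0, -0.0, -0.002]
  return _methods._mean(a, axis=axis, dtype=dtype,
  ret = um.true_divide(
```

View pics/scene8.png

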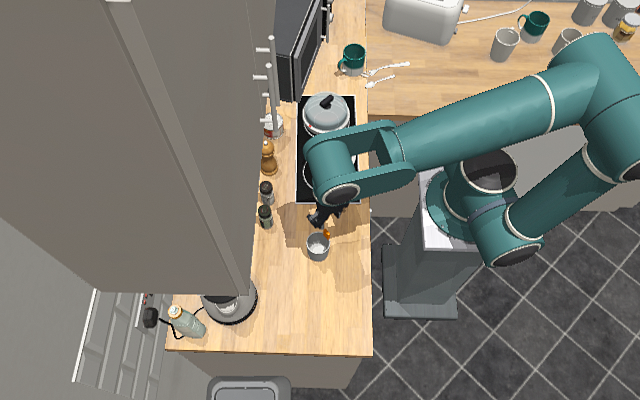

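The gripper is above the small loop (327,233) and the arm hides the pot. I'll grip and lift.

```bash
python3 -m jog '[[50,[-0.001,0.001,0.06],[0,0,0]],[50,[-0.001,0.001,0.12],[0,0,0]],[50,[-0.001,0.001,0.131],[0,0,0]],[50,[-0.001,0.001,0.131],[0,0,0]],[5,[-0.001,0.001,0.131],[0,0,0]],[5,[-0.001,0.001,0.131],[0,0,0]],[5,[-0.001,0.001,0.131],[0,0,0]],[5,[-0.001,0.001,0.131],[0,0,0]],[5,[-0.001,0.001,0.131],[0,0,0]],[5,[-0.001,0.001,0.131],[0,0,0]],[5,[-0.001,0.001,0.131],[0,0,0]]]' 60
python3 -m jog '[[5,[0,0,-0.05],[0,0,0]],[5,[0,0,-0.1],[0,0,0]],[5,[0,0,-0.16],[0,0,0]],[5,[0,0,-0.23],[0,0,0]],[5,[0,0,-0.23],[0,0,0]],[5,[0,0,-0.23],[0,0,0]]]' 60
python3 - <<'E'
from h import *
for n in('scene','top'):
    im,d=snap(n,n+'9.png'); P=cloud(n,d); s=telemetry.read_state(); dz=s['eef_pos'][2]-.108
    for k,g,z in (('small',(.483,.188),dz),):
        try: c,lm,a,rl,a1,a2,e=fitpan(k,P,g,z); print(n,k,c.round(4),lm.round(4),a.round(1),rl.round(4),a1,a2,e.round(4))
        except Exception as ex: print(n,k,ex)
plan()
E
```

```text
time: 16.45
eef_pos: [0.4601, 0.169, 0.1082]
tcp_rot: [0.43, 0.903, 0.001, 0.001]
ft_force: [-0.4, -0.0, 7.6]
gripper_width: 0.0077
gripper_force: 59.2
time: 17.05
eef_pos: [0.4597, 0.1688, 0.2806]
tcp_rot: [0.43, 0.903, 0.001, 0.001]
ft_force: [-1.0, -0.2, -1.5]
gripper_width: 0.008
gripper_force: 58.7
scene small [0.4861 0.1876] [0.4568 0.1784 0.2832] -162.5 0.0307 75 41 0.0009
top small [0.4812 0.187 ] [nan nan nan] nan nan 25 0 0.0008
t 17.1 at [0.4591 0.1685 0.2779] yaw 39.0 j [ 0.3  -0.3   1.78 -0.    1.67 -0.38] F [-0.9  0.3 -1.1] w 0.0081 58.7
```

```bash
python3 -c "
from h import *
plan((.37,.26,.278,-4))"
```

```text
t 17.1 at [0.4591 0.1685 0.2779] yaw 39.0 j [ 0.3  -0.3   1.78 -0.    1.67 -0.38] F [-0.9  0.3 -1.1] w 0.0081 58.7
[0.1695, -0.0155, -0.0001] [-0.001, 0.0, 0.478]
```

```bash
python3 -m jog '[[5,[0.06,-0.005,0],[0,0,0.08]],[5,[0.12,-0.01,0],[0,0,0.16]],[5,[0.17,-0.015,0],[0,0,0.24]],[5,[0.17,-0.015,0],[0,0,0.32]],[5,[0.17,-0.015,0],[0,0,0.4]],[5,[0.17,-0.015,0],[0,0,0.478]],[5,[0.17,-0.015,0],[0,0,0.478]]]' 60
python3 - <<'E'
from h import *
for n in('scene','top'):
    im,d=snap(n,n+'10.png'); P=cloud(n,d); b=np.array([.0025,.0005])*(1 if n=='scene' else -1)
    Q=P[np.isfinite(P[...,2])]; 
    for k,c0,z,r in (('med',(.45,-.1078),.101,.046),('large',(.45,-.107),.102,.056)):
        c=np.array(c0)+b
        for _ in range(4):
            rad=np.hypot(*(Q[:,:2]-c).T); m=(abs(Q[:,2]-z)<.003)&(abs(rad-r+.0015)<.0045); c,e=circ(Q[m][:,:2],r-.0015)
        print(n,k,m.sum(),(c-b).round(4),e.round(4),np.median(Q[m][:,2]).round(4))
    x0=(280,300)[n=='top'];y0=(80,120)[n=='top']
    cv2.imwrite(f'pics/{n}10z.png',cv2.resize(im[y0:y0+110,x0:x0+150,::-1],None,fx=4,fy=4,interpolation=cv2.INTER_CUBIC))
plan((.4193,-.105,.278,-4))
E
```

```text
time: 17.85
eef_pos: [0.3699, 0.2605, 0.2773]
tcp_rot: [0.732, 0.681, -0.001, -0.0]
ft_force: [-0.3, -0.8, -0.5]
gripper_width: 0.0077
gripper_force: 58.8
scene med 76 [ 0.4506 -0.1082] 0.0012 0.1012
scene large 85 [ 0.4499 -0.107 ] 0.0012 0.1018
top med 53 [ 0.4504 -0.1083] 0.001 0.1004
top large 68 [ 0.4498 -0.1074] 0.0009 0.1018
t 17.9 at [0.3701 0.2605 0.2778] yaw -3.8 j [ 0.56 -0.39  1.84 -0.    1.69  0.62] F [ 0.2 -1.  -1. ] w 0.0083 58.8
[-0.4819, 0.0975, 0.0] [-0.001, 0.001, 0.003]
```

View pics/scene10z.png

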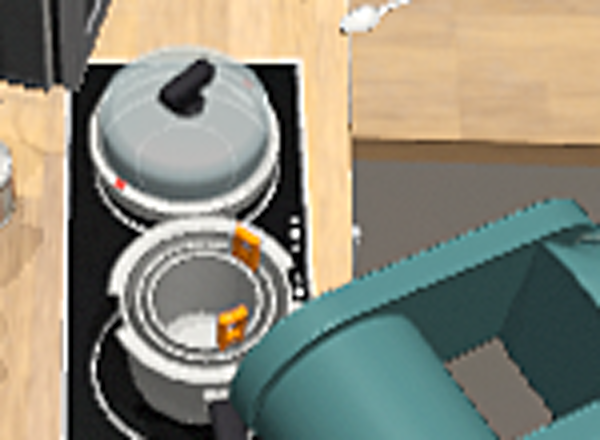

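The medium pan is nested in the large one, with the loops at 247,245 and 233,327, centred at (0.4505, -0.1082). Bringing the small one over.

```bash
python3 -m jog '[[5,[-0.06,0.012,0],[0,0,0]],[5,[-0.12,0.024,0],[0,0,0]],[5,[-0.18,0.036,0],[0,0,0]],[5,[-0.24,0.048,0],[0,0,0]],[5,[-0.3,0.06,0],[0,0,0]],[5,[-0.36,0.072,0],[0,0,0]],[5,[-0.41,0.083,0],[0,0,0]],[5,[-0.45,0.091,0],[0,0,0]],[5,[-0.475,0.096,0],[0,0,0]],[5,[-0.482,0.0975,0],[0,0,0]],[5,[-0.482,0.0975,0],[0,0,0]],[5,[-0.482,0.0975,0],[0,0,0]]]' 60
python3 - <<'E'
from h import *
for n in('scene','top'):
    im,d=snap(n,n+'11.png'); P=cloud(n,d); s=telemetry.read_state(); dz=s['eef_pos'][2]-.108; b=np.array([.0025,.0005])*(1 if n=='scene' else -1)
    for k,g,z in (('small',(.45,-.108),dz),):
        try: c,lm,a,rl,a1,a2,e=fitpan(k,P,g,z); print(n,k,(c-b).round(4),lm.round(4),a.round(1),rl.round(4),a1,a2,e.round(4))
        except Exception as ex: print(n,k,ex)
plan((.4193,-.105,.128,-4))
E
```

```text
time: 19.15
eef_pos: [0.4181, -0.1044, 0.2786]
tcp_rot: [0.731, 0.683, 0.0, -0.0]
ft_force: [-0.1, 1.1, -0.8]
gripper_width: 0.0079
gripper_force: 58.7
scene small [ 0.4483 -0.1078] [ 0.4203 -0.0957  0.2856] 159.1 0.0326 56 77 0.0009
top small [ 0.4645 -0.0417] [nan nan nan] nan nan 8 0 0.0007
t 19.2 at [ 0.4181 -0.1043  0.2788] yaw -3.9 j [-0.3  -0.44  1.88  0.    1.7  -0.24] F [-0.4  0.3 -0.3] w 0.0076 58.7
[-0.0009, 0.0016, 0.201] [0.0, -0.0, 0.001]
```

```bash
python3 -m jog '[[5,[-0.0007,0.0022,0.04],[0,0,0]],[5,[-0.0007,0.0022,0.08],[0,0,0]],[5,[-0.0007,0.0022,0.12],[0,0,0]],[5,[-0.0007,0.0022,0.15],[0,0,0]],[5,[-0.0007,0.0022,0.17],[0,0,0]],[5,[-0.0007,0.0022,0.19],[0,0,0]],[5,[-0.0007,0.0022,0.202],[0,0,0]],[5,[-0.0007,0.0022,0.202],[0,0,0]]]' 60; python3 -m jog '[[5,[0,0,0.002],[0,0,0]],[5,[0,0,0.0035],[0,0,0]],[5,[0,0,0.0035],[0,0,0]]]' 60
```

```text
time: 20.05
eef_pos: [0.4195, -0.1056, 0.1265]
tcp_rot: [0.731, 0.682, -0.0, -0.0]
ft_force: [-0.1, 0.1, -0.3]
gripper_width: 0.008
gripper_force: 58.7
time: 20.35
eef_pos: [0.4199, -0.1058, 0.1251]
tcp_rot: [0.731, 0.682, 0.0, 0.0]
ft_force: [0.0, -0.3, -1.1]
gripper_width: 0.0078
gripper_force: 58.7
```

```bash
python3 -m jog '[[5,[0,0,0.002],[0,0,0]],[5,[0,0,0.003],[0,0,0]],[5,[0,0,0.003],[0,0,0]]]' 60
```

```text
time: 20.65
eef_pos: [0.4202, -0.1058, 0.1241]
tcp_rot: [0.731, 0.682, 0.0, 0.001]
ft_force: [-6.7, 3.2, 16.1]
gripper_width: 0.008
gripper_force: 61.3
```

```bash
python3 -m jog '[[30,[0,0,-0.003],[0,0,0]],[30,[0,0,-0.003],[0,0,0]],[30,[0,0,-0.003],[0,0,0]],[30,[0,0,-0.003],[0,0,0]],[30,[0,0,-0.06],[0,0,0]],[30,[0,0,-0.12],[0,0,0]],[30,[0,0,-0.15],[0,0,0]],[50,[0,0,-0.15],[0,0,0]]]' 60
python3 -c "
from h import *
plan((.4692,-.3252,.22,-45))"
```

```text
time: 21.45
eef_pos: [0.4206, -0.106, 0.2384]
tcp_rot: [0.731, 0.682, 0.001, 0.002]
ft_force: [0.1, -0.4, 0.0]
gripper_width: 0.0433
gripper_force: 0.0
t 21.4 at [ 0.4206 -0.106   0.2384] yaw -4.0 j [-0.31 -0.43  1.94  0.    1.63 -0.24] F [ 0.1 -0.4  0. ] w 0.0433 0.0
[-0.287, 0.0848, 0.0252] [0.003, -0.0, 0.456]
```

```bash
python3 -m jog '[[50,[-0.287,0.085,0.025],[0,0,0.456]],[50,[-0.287,0.085,0.025],[0,0,0.456]],[50,[-0.287,0.085,0.025],[0,0,0.456]],[50,[-0.287,0.085,0.025],[0,0,0.456]],[50,[-0.287,0.085,0.025],[0,0,0.456]],[50,[-0.287,0.085,0.025],[0,0,0.456]],[50,[-0.287,0.085,0.025],[0,0,0.456]],[50,[-0.287,0.085,0.025],[0,0,0.456]]]' 60
cat >> h.py <<'E'
def potfit(Q,c0):
    c=np.array(c0)
    for _ in range(5):
        rad=np.hypot(*(Q[:,:2]-c).T); m=(abs(Q[:,2]-.106)<.003)&(rad>.067)&(rad<.083); c,e=circ(Q[m][:,:2],.0725)
    rad=np.hypot(*(Q[:,:2]-c).T); h=Q[(rad>.095)&(rad<.155)&(Q[:,2]>.066)&(Q[:,2]<.086)]
    v=np.median(h,0)[:2]-c
    return c,m.sum(),np.degrees(np.arctan2(v[1],v[0])),len(h)
E
python3 - <<'E'
from h import *
for n in('scene','top'):
    im,d=snap(n,n+'12.png'); P=cloud(n,d); b=np.array([.0025,.0005])*(1 if n=='scene' else -1)
    Q=P[np.isfinite(P[...,2])]
    c,k,a,l=potfit(Q,np.array([.45,-.107])+b); print(n,'pot',(c-b).round(4),k,a.round(1),l)
    for r,z in ((.056,.102),(.046,.101),(.036,.1)):
        c=np.array((.45,-.1075))+b
        for _ in range(4):
            rad=np.hypot(*(Q[:,:2]-c).T); m=(abs(Q[:,2]-z)<.003)&(abs(rad-r+.0015)<.0045); c,e=circ(Q[m][:,:2],r-.0015)
        print(n,r,m.sum(),(c-b).round(4),e.round(4),np.median(Q[m][:,2]).round(4))
    for zz in (.016,.02,.024,.028):
        c=np.array([.469,-.325])+b
        for _ in range(3):
            rad=np.hypot(*(Q[:,:2]-c).T); m=(abs(Q[:,2]-zz)<.002)&(abs(rad-.084)<.008); c,e=circ(Q[m][:,:2],.084)
        print(' lid',zz,m.sum(),(c-b).round(4),e.round(4))
plan((.4692,-.3252,.093,-45))
E
```

```text
time: 22.25
eef_pos: [0.4683, -0.3241, 0.2158]
tcp_rot: [0.924, 0.383, -0.0, -0.0]
ft_force: [-0.2, -0.1, 0.0]
gripper_width: 0.0497
gripper_force: 0.0
scene pot [ 0.45   -0.1068] 252 101.6 131
scene 0.056 82 [ 0.4498 -0.1069] 0.0009 0.1015
scene 0.046 65 [ 0.4505 -0.1087] 0.0012 0.1004
scene 0.036 41 [ 0.4501 -0.1087] 0.0011 0.1
 lid 0.016 40 [ 0.47   -0.3297] 0.0014
 lid 0.02 44 [ 0.4692 -0.3315] 0.003
 lid 0.024 108 [ 0.4686 -0.3341] 0.0027
 lid 0.028 59 [ 0.4695 -0.3357] 0.003
top pot [ 0.4503 -0.1065] 238 103.3 123
top 0.056 64 [ 0.4497 -0.1071] 0.0009 0.1015
top 0.046 59 [ 0.4505 -0.1086] 0.0008 0.1008
top 0.036 38 [ 0.4499 -0.108 ] 0.001 0.1004
 lid 0.016 11 [ 0.4719 -0.328 ] 0.001
 lid 0.02 14 [ 0.4334 -0.1875] 0.0129
 lid 0.024 31 [ 0.4675 -0.3318] 0.0019
 lid 0.028 11 [ 0.4328 -0.193 ] 0.003
t 22.4 at [ 0.4684 -0.324   0.2164] yaw -44.9 j [-0.65 -0.11  1.71  0.    1.54  0.13] F [0.  0.4 0.1] w 0.0499 0.0
[-0.0004, 0.0017, 0.1645] [0.0, -0.0, 0.001]
```

View pics/scene12.png

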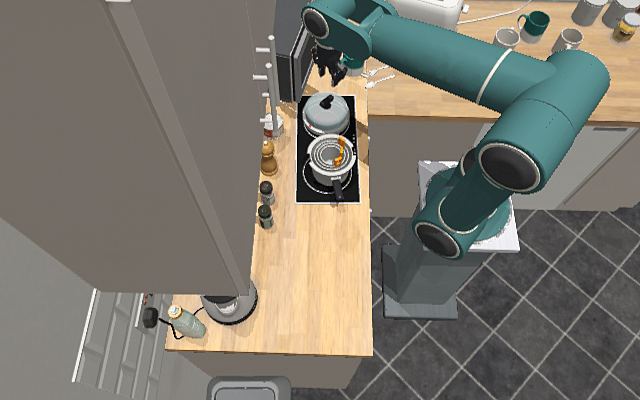

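```bash
python3 - <<'E'
from h import *
for n,t in(('scene','0'),('top','0'),('scene','12'),('top','12')):
    im=cv2.imread(f'pics/{n}{t}.png')[:,:,::-1]; 
    P=cloud(n,np.load(f'pics/{n}0.npz')['d']); b=np.array([.0025,.0005,0])*(1 if n=='scene' else -1)
    g=im.astype(int); m=(g[...,0]>g[...,1]*1.35+20)&(g[...,0]>g[...,2]*1.35+20)&(np.hypot(P[...,0]-.47,P[...,1]+.325)<.105)&(P[...,2]>.012)
    N,lab,st,ce=cv2.connectedComponentsWithStats(m.astype(np.uint8))
    for i in range(1,N):
        w=lab==i; wt=(g[...,0]-g[...,1])[w]; print(n,t,w.sum(),ce[i].round(1),(np.average(P[w],axis=0,weights=wt)-b).round(4))
    if t=='0':
        Q=P[np.isfinite(P[...,2])]-b; l=Q[(np.hypot(Q[:,0]-.469,Q[:,1]+.325)<.04)&(Q[:,2]>.1015)&(Q[:,2]<.112)][:,:2].astype(np.float32)
        print(n,'bar rect',len(l),cv2.minAreaRect(l))
        q=Q[(Q[:,2]>.11)&(Q[:,0]>.3)&(Q[:,0]<.7)&(Q[:,1]<-.2)&(Q[:,1]>-.55)]; dd=np.hypot(q[:,0]-.469,q[:,1]+.325); i=np.argsort(dd)[:200:40]; print('near',q[i].round(3).tolist(),dd[i].round(3), 'ymax microwave',np.percentile(q[q[:,2]>.15][:,1],99) if (q[:,2]>.15).any() else None)
E
```

```text
scene 0 6 [309.7 125.2] [ 0.5248 -0.2747  0.0263]
scene bar rect 61 ((0.4693388044834137, -0.3257444202899933), (0.05212097615003586, 0.02023877389729023), 45.0661506652832)
near [[0.47, -0.321, 0.11], [0.568, -0.373, 0.229], [0.566, -0.382, 0.201], [0.564, -0.39, 0.182], [0.574, -0.377, 0.147]] [0.004 0.111 0.113 0.115 0.117] ymax microwave -0.21076443682636115
top 0 4 [387.5 169.5] [ 0.5261 -0.2705  0.0246]
top 0 5 [430.8 184.4] [ 0.4134 -0.3818  0.0324]
top bar rect 65 ((0.46900850534439087, -0.3271934390068054), (0.05481579527258873, 0.019130321219563484), 43.919830322265625)
near [[0.458, -0.33, 0.111], [0.569, -0.372, 0.227], [0.568, -0.377, 0.2], [0.567, -0.384, 0.153], [0.567, -0.387, 0.138]] [0.012 0.11  0.112 0.114 0.116] ymax microwave -0.203436530859358
scene 12 6 [309.7 125.2] [ 0.5248 -0.2747  0.0263]
top 12 4 [387.5 169.5] [ 0.5261 -0.2705  0.0246]
```

```bash
python3 -m jog '[[50,[-0.0013,0.003,0.06],[0,0,0.006]],[50,[-0.0013,0.003,0.12],[0,0,0.006]],[50,[-0.0013,0.003,0.155],[0,0,0.006]],[50,[-0.0013,0.003,0.1645],[0,0,0.006]],[50,[-0.0013,0.003,0.1645],[0,0,0.006]],[50,[-0.0013,0.003,0.1645],[0,0,0.006]]]' 80
python3 -c "
from h import *
plan((.4694,-.3263,.093,-45.5))"
python3 -m jog '[[10,[0,0,0],[0,0,0]],[10,[0,0,0],[0,0,0]],[10,[0,0,0],[0,0,0]],[10,[0,0,0],[0,0,0]],[10,[0,0,0],[0,0,0]],[10,[0,0,0],[0,0,0]]]' 80
```

```text
time: 22.95
eef_pos: [0.47, -0.3274, 0.0948]
tcp_rot: [0.926, 0.378, 0.001, 0.001]
ft_force: [-0.8, -1.2, -0.2]
gripper_width: 0.0498
gripper_force: 0.0
t 22.9 at [ 0.47   -0.3274  0.0948] yaw -45.5 j [-0.65 -0.03  1.84 -0.    1.33  0.14] F [-0.8 -1.2 -0.2] w 0.0498 0.0
[0.0005, -0.0017, 0.0024] [0.002, -0.0, -0.0]
time: 23.55
eef_pos: [0.4698, -0.3276, 0.0944]
tcp_rot: [0.926, 0.378, 0.001, 0.001]
ft_force: [-2.0, 1.9, 8.3]
gripper_width: 0.0186
gripper_force: 79.6
```

```bash
python3 -m jog '[[10,[0,0,-0.03],[0,0,0]],[10,[0,0,-0.07],[0,0,0]],[10,[0,0,-0.12],[0,0,0]],[10,[0,0,-0.18],[0,0,0]],[10,[0,0,-0.234],[0,0,0]],[10,[0,0,-0.234],[0,0,0]],[10,[0,0,-0.234],[0,0,0]]]' 80
python3 -c "
from h import *
plan((.4501,-.1067,.27,-67))"
```

```text
time: 24.25
eef_pos: [0.4694, -0.3273, 0.2689]
tcp_rot: [0.926, 0.378, 0.0, 0.001]
ft_force: [0.7, 0.1, -3.9]
gripper_width: 0.0185
gripper_force: 78.6
t 24.2 at [ 0.4694 -0.3273  0.2689] yaw -45.6 j [-0.65 -0.11  1.63 -0.    1.62  0.14] F [ 0.7  0.1 -3.9] w 0.0185 78.6
[0.1876, -0.228, -0.0018] [0.001, -0.0, 0.238]
```

```bash
python3 -m jog '[[10,[0.035,-0.042,0],[0,0,0.04]],[10,[0.07,-0.085,0],[0,0,0.08]],[10,[0.105,-0.128,0],[0,0,0.13]],[10,[0.14,-0.17,0],[0,0,0.18]],[10,[0.17,-0.207,0],[0,0,0.22]],[10,[0.1876,-0.228,-0.002],[0,0,0.238]],[10,[0.1876,-0.228,-0.002],[0,0,0.238]],[10,[0.1876,-0.228,-0.002],[0,0,0.238]],[10,[0.1876,-0.228,-0.002],[0,0,0.238]]]' 80
python3 - <<'E'
from h import *
for n in('scene','top'):
    im,d=snap(n,n+'13.png'); P=cloud(n,d); b=np.array([.0025,.0005,0])*(1 if n=='scene' else -1)
    g=im.astype(int); m=(g[...,0]>g[...,1]*1.35+20)&(g[...,0]>g[...,2]*1.35+20)&(np.hypot(P[...,0]-.45,P[...,1]+.107)<.105)&(P[...,2]>.15)
    N,lab,st,ce=cv2.connectedComponentsWithStats(m.astype(np.uint8))
    for i in range(1,N):
        w=lab==i; wt=(g[...,0]-g[...,1])[w]; print(n,w.sum(),ce[i].round(1),(np.average(P[w],axis=0,weights=wt)-b).round(4))
plan((.4501,-.1067,.2,-67))
E
```

```text
time: 25.15
eef_pos: [0.4499, -0.1072, 0.2688]
tcp_rot: [0.98, 0.199, -0.001, -0.0]
ft_force: [0.4, 0.6, -2.8]
gripper_width: 0.0187
gripper_force: 78.9
scene 6 [308.2 145.2] [ 0.5219 -0.0769  0.2021]
t 25.2 at [ 0.45   -0.1073  0.2691] yaw -67.0 j [-0.29 -0.36  1.84 -0.    1.67  0.88] F [ 0.3 -0.4 -1.7] w 0.0187 78.9
[0.0005, -0.0006, 0.0922] [-0.0, 0.001, -0.0]
```

View pics/top13.png

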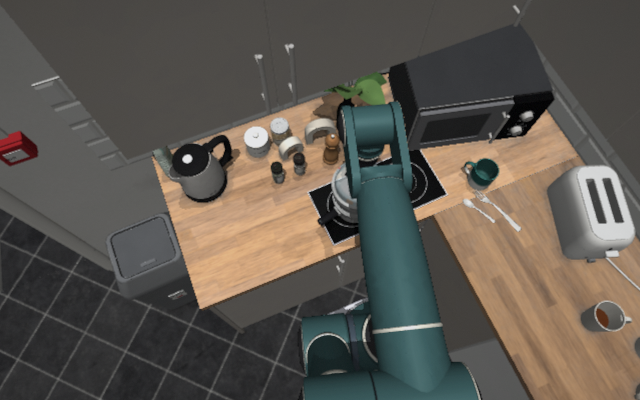

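The lid hangs over the pot on its axis (360,200), with its bar at about 23°, some 11° anticlockwise of the gaps. Lowering it.

```bash
python3 -m jog '[[10,[0.0005,-0.0006,0.03],[0,0,0]],[10,[0.0005,-0.0006,0.06],[0,0,0]],[10,[0.0005,-0.0006,0.08],[0,0,0]],[10,[0.0005,-0.0006,0.092],[0,0,0]],[10,[0.0005,-0.0006,0.098],[0,0,0]],[10,[0.0005,-0.0006,0.098],[0,0,0]],[10,[0.0005,-0.0006,0.098],[0,0,0]]]' 80
python3 -m jog '[[10,[0,0,0.003],[0,0,0]],[10,[0,0,0.005],[0,0,0]],[10,[0,0,0.007],[0,0,0]],[10,[0,0,0.007],[0,0,0]]]' 80
```

```text
time: 25.95
eef_pos: [0.4505, -0.1061, 0.1971]
tcp_rot: [0.98, 0.2, 0.0, 0.0]
ft_force: [0.1, -0.2, -2.2]
gripper_width: 0.0187
gripper_force: 78.9
time: 26.35
eef_pos: [0.4502, -0.106, 0.1909]
tcp_rot: [0.98, 0.2, -0.0, -0.0]
ft_force: [0.7, -0.1, -3.0]
gripper_width: 0.0183
gripper_force: 78.9
```

```bash
python3 -m jog '[[10,[0,0,0.002],[0,0,0]],[10,[0,0,0.003],[0,0,0]],[10,[0,0,0.004],[0,0,0]],[10,[0,0,0.004],[0,0,0]]]' 80
```

```text
time: 26.75
eef_pos: [0.4503, -0.1061, 0.1888]
tcp_rot: [0.98, 0.2, 0.0, 0.0]
ft_force: [-2.9, -0.7, 6.8]
gripper_width: 0.0189
gripper_force: 80.2
```

```bash
python3 -m jog '[[10,[0,0,0.0003],[0,0,0.02]],[10,[0,0,0.0003],[0,0,0.04]],[10,[0,0,0.0003],[0,0,0.06]],[10,[0,0,0.0006],[0,0,0.08]],[10,[0,0,0.0006],[0,0,0.095]],[10,[0,0,0.001],[0,0,0.105]],[10,[0,0,0.001],[0,0,0.115]],[10,[0,0,0.001],[0,0,0.12]],[10,[0,0,0.001],[0,0,0.12]]]' 80; python3 -c "
from h import *
plan()"
```

```text
time: 27.65
eef_pos: [0.4501, -0.106, 0.1871]
tcp_rot: [0.994, 0.106, -0.0, -0.0]
ft_force: [0.1, 0.1, -1.5]
gripper_width: 0.0187
gripper_force: 78.9
t 27.6 at [ 0.4501 -0.106   0.1871] yaw -77.8 j [-0.29 -0.34  1.96 -0.    1.53  1.07] F [ 0.1  0.1 -1.5] w 0.0187 78.9
```

The contact force vanished and the lid has sunk below rest height, so the lugs are in the gaps. Following it down.

```bash
python3 -m jog '[[10,[0,0,0.003],[0,0,0]],[10,[0,0,0.006],[0,0,0]],[10,[0,0,0.009],[0,0,0]],[10,[0,0,0.011],[0,0,0]],[10,[0,0,0.0125],[0,0,0]],[10,[0,0,0.0125],[0,0,0]]]' 80
```

```text
time: 28.25
eef_pos: [0.4501, -0.106, 0.1777]
tcp_rot: [0.994, 0.106, -0.0, -0.0]
ft_force: [-0.2, -0.4, -2.4]
gripper_width: 0.0184
gripper_force: 78.9
```

```bash
python3 -m jog '[[10,[0,0,0.001],[0,0,0]],[10,[0,0,0.0013],[0,0,0]],[10,[0,0,0.0013],[0,0,0]]]' 80
```

```text
time: 28.55
eef_pos: [0.4503, -0.106, 0.1774]
tcp_rot: [0.994, 0.106, 0.0, 0.0]
ft_force: [-2.7, 1.1, 5.0]
gripper_width: 0.0184
gripper_force: 79.6
```

Home at 0.1774, a drop of 11.4 mm as it should be. Turning clockwise to lock.

```bash
python3 -m jog '[[10,[0,0,-0.0005],[0,0,0.04]],[10,[0,0,-0.0005],[0,0,0.09]],[10,[0,0,-0.0005],[0,0,0.14]],[10,[0,0,-0.0005],[0,0,0.19]],[10,[0,0,-0.0005],[0,0,0.24]],[10,[0,0,-0.0005],[0,0,0.29]],[10,[0,0,-0.0005],[0,0,0.34]],[10,[0,0,-0.0005],[0,0,0.39]],[10,[0,0,-0.0005],[0,0,0.44]],[10,[0,0,-0.0005],[0,0,0.49]],[10,[0,0,-0.0005],[0,0,0.51]],[10,[0,0,-0.0005],[0,0,0.51]]]' 80; python3 -c "
from h import *
plan(); print(telemetry.read_state()['ft_torque'])"
python3 -m jog '[[10,[0,0,0],[0,0,0.02]],[10,[0,0,0],[0,0,0.03]],[10,[0,0,0],[0,0,0.03]]]' 80; python3 -c "
from h import *
plan(); print(telemetry.read_state()['ft_torque'])"
```

```text
time: 29.75
eef_pos: [0.4503, -0.1061, 0.1774]
tcp_rot: [0.957, -0.29, 0.0, 0.0]
ft_force: [-0.0, -0.4, 0.7]
gripper_width: 0.0186
gripper_force: 79.3
t 29.8 at [ 0.4503 -0.1061  0.1774] yaw -123.7 j [-0.29 -0.34  1.97 -0.    1.51  1.87] F [-0.  -0.4  0.7] w 0.0186 79.3
[-0.03162073  0.07939841 -0.16467102]
time: 30.05
eef_pos: [0.4503, -0.1061, 0.1774]
tcp_rot: [0.95, -0.312, 0.0, 0.0]
ft_force: [1.0, -0.8, 2.6]
gripper_width: 0.0186
gripper_force: 79.4
t 30.1 at [ 0.4503 -0.1061  0.1774] yaw -126.4 j [-0.29 -0.34  1.97 -0.    1.51  1.92] F [ 1.  -0.8  2.6] w 0.0186 79.4
[-0.08059435  0.02509456 -0.09908274]
```

```bash
for i in 1 2; do python3 -m jog '[[10,[0,0,0],[0,0,0.01]],[10,[0,0,0],[0,0,0.02]],[10,[0,0,0],[0,0,0.02]]]' 80 >/dev/null; python3 -c "
from h import *
plan(); print(telemetry.read_state()['ft_torque'])"; done
```

```text
t 30.4 at [ 0.4503 -0.1061  0.1774] yaw -128.2 j [-0.29 -0.34  1.97 -0.    1.51  1.95] F [0.3 0.1 3.4] w 0.0185 79.6
[-0.03346061  0.03374531  0.00582856]
t 30.6 at [ 0.4503 -0.106   0.1774] yaw -130.0 j [-0.29 -0.34  1.97 -0.    1.51  1.98] F [0.7 0.  3.7] w 0.0185 79.8
[-0.07934148  0.05063447  0.22559735]
```

```bash
for i in 1 2; do python3 -m jog '[[10,[0,0,0],[0,0,0.01]],[10,[0,0,0],[0,0,0.02]],[10,[0,0,0],[0,0,0.02]]]' 80 >/dev/null; python3 -c "
from h import *
plan(); print(telemetry.read_state()['ft_torque'])"; done
```

```text
t 30.9 at [ 0.4503 -0.106   0.1774] yaw -131.8 j [-0.29 -0.34  1.97  0.    1.51  2.01] F [0.3 0.7 5.6] w 0.0186 80.0
[-0.07414815  0.03129717  0.17418463]
t 31.2 at [ 0.4502 -0.106   0.1774] yaw -133.6 j [-0.29 -0.34  1.97  0.    1.51  2.05] F [0.6 0.2 4.7] w 0.0186 80.0
[-0.04412934  0.0301708   0.26415841]
```

The torque has levelled off at about 0.25 Nm, so the lid is probably at its stop. I'll release and check the angles.

```bash
python3 -m jog '[[50,[0,0,0],[0,0,0]],[50,[0,0,0],[0,0,0]],[50,[0,0,0],[0,0,0]],[50,[0,0,0],[0,0,0]],[50,[0,0,-0.06],[0,0,0]],[50,[0,0,-0.12],[0,0,0]],[50,[0,0,-0.12],[0,0,0]]]' 80 | head -3
python3 -c "
from h import *
plan((.4683,-.3241,.25,-133))"
```

```text
time: 31.95
eef_pos: [0.4514, -0.1064, 0.2734]
tcp_rot: [0.929, -0.371, 0.004, -0.0]
t 31.9 at [ 0.4514 -0.1064  0.2734] yaw -133.6 j [-0.29 -0.37  1.83  0.    1.67  2.04] F [-0.7 -0.3 -0. ] w 0.0499 0.0
[0.2163, 0.1949, 0.0319] [-0.002, -0.004, -0.006]
```

```bash
python3 -m jog '[[50,[0.216,0.195,0.01],[0,0,0]],[50,[0.216,0.195,0.01],[0,0,0]],[50,[0.216,0.195,0.01],[0,0,0]],[50,[0.216,0.195,0.01],[0,0,0]],[50,[0.216,0.195,0.01],[0,0,0]],[50,[0.216,0.195,0.01],[0,0,0]],[50,[0.216,0.195,0.01],[0,0,0]]]' 80 | head -2
cat > m.py <<'E'
from h import *
import sys
t=sys.argv[1]; c0=np.array([float(sys.argv[2]),float(sys.argv[3])])
for n in('scene','top'):
    im,d=snap(n,n+t+'.png'); P=cloud(n,d); b=np.array([.0025,.0005,0])*(1 if n=='scene' else -1); P=P-b
    Q=P[np.isfinite(P[...,2])]
    l=Q[(np.hypot(*(Q[:,:2]-c0).T)<.045)&(Q[:,2]>.184)&(Q[:,2]<.215)]
    print(n,'bar',len(l),np.median(l[:,2]).round(4),cv2.minAreaRect(l[:,:2].astype(np.float32)))
    c=c0
    rad=np.hypot(*(Q[:,:2]-c).T); h=Q[(rad>.1)&(rad<.16)&(Q[:,2]>.064)&(Q[:,2]<.088)]
    if len(h)>20:
        print('handle',len(h),np.median(h,0).round(4),cv2.minAreaRect(h[:,:2].astype(np.float32)),'ang',np.degrees(np.arctan2(*(np.median(h,0)[:2]-c)[::-1])).round(1))
    g=im.astype(int); m=(g[...,0]>g[...,1]*1.35+20)&(g[...,0]>g[...,2]*1.35+20)&(np.hypot(P[...,0]-c[0],P[...,1]-c[1])<.105)&(P[...,2]>.08)
    N,lab,st,ce=cv2.connectedComponentsWithStats(m.astype(np.uint8))
    for i in range(1,N):
        w=lab==i; wt=(g[...,0]-g[...,1])[w]; q=np.average(P[w],axis=0,weights=wt); print('dot',w.sum(),ce[i].round(1),q.round(4),np.degrees(np.arctan2(*(q[:2]-c)[::-1])).round(1))
plan()
E
python3 m.py 14 .4501 -.1065
python3 - <<'E'
import cv2,numpy as np
a=cv2.imread('pics/scene14.png')[80:220,280:380]; b=cv2.imread('pics/top14.png')[120:260,300:460]
cv2.imwrite('pics/c14.png',np.hstack([cv2.resize(a,(300,420),interpolation=2),cv2.resize(b,(480,420),interpolation=2)]))
E
```

```text
time: 32.65
eef_pos: [0.4667, -0.3233, 0.2594]
scene bar 84 0.1887 ((0.4483981132507324, -0.104046531021595), (0.022807836532592773, 0.056767359375953674), 50.633209228515625)
handle 116 [0.4317 0.0176 0.0786] ((0.43210744857788086, 0.01690753921866417), (0.025289805606007576, 0.04796990379691124), 8.429343223571777) ang 98.5
dot 5 [349.6 168.8] [ 0.3909 -0.053   0.1112] 137.9
top bar 85 0.1873 ((0.44903457164764404, -0.10635779798030853), (0.01891864836215973, 0.05438604578375816), 48.71961975097656)
handle 116 [0.4304 0.0177 0.0785] ((0.4325408637523651, 0.017349524423480034), (0.028921017423272133, 0.04951293393969536), 10.122426986694336) ang 99.0
dot 5 [347.8 216.4] [ 0.3929 -0.0509  0.1086] 135.8
t 32.8 at [ 0.4669 -0.3226  0.26  ] yaw -133.5 j [-0.65 -0.12  1.66  0.    1.61  1.68] F [-0.   0.  -0.5] w 0.0498 0.0
```

View pics/c14.png

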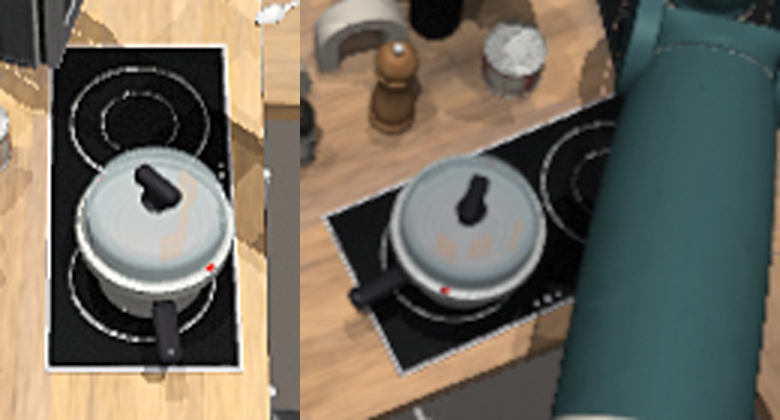

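The lid is home and locked: the bar is at 137°, the handle is at 98.8°, and the pot turned 3° with the lid at the stop. The right ring is clear, at 140,120 in the left crop. I'll fit the ring and plan the handle grasp.

```bash
python3 - <<'E'
from h import *
from plant import optics
# rings as pixels intersected with plane z=.006
def ray(n,u,v,z):
    c=optics.calibration(n);T=np.linalg.inv(np.array(c['camera_from_world']))
    D=np.stack([(u-c['cx'])/c['fx'],(v-c['cy'])/c['fy'],np.ones_like(u,float)],-1)@T[:3,:3].T; o=T[:3,3]
    return (o+D*((z-o[2])/D[:,2])[:,None])
for n,t,g,lo in(('scene',14,(.462,-.316),.06),('top',0,(.462,-.316),.06),('scene',14,(.45,-.107),.06),('top',0,(.45,-.107),.06)):
    im=cv2.imread(f'pics/{n}{t}.png'); gr=im.max(-1).astype(int); v,u=np.mgrid[0:400,0:640]; v=v.ravel();u=u.ravel()
    p=ray(n,u,v,.006)-np.array([.0025,.0005,0])*(1 if n=='scene' else -1); c=np.array(g); w=gr.ravel()
    for _ in range(8):
        rad=np.hypot(*(p[:,:2]-c).T); m=(abs(rad-.081)<(.012 if _<3 else .006))&(w>90)&(im.reshape(-1,3).max(-1).astype(int)-im.reshape(-1,3).min(-1)<40)
        if g[1]>-.2: m&=(p[:,1]>g[1]+.02)
        f,e=circ(p[m][:,:2],.081); c=f
    print(n,t,m.sum(),c.round(4),e.round(4))
E
python3 -c "
from h import *
plan((.430,.025,.25,9),(.430,.025,.20,-171))"
```

```text
scene 14 159 [ 0.4667 -0.3112] 0.0019
top 0 284 [ 0.4702 -0.3123] 0.0029
scene 14 80 [ 0.4598 -0.1023] 0.0015
top 0 79 [0.5552 0.0057] 0.0028
t 32.8 at [ 0.4669 -0.3226  0.26  ] yaw -133.5 j [-0.65 -0.12  1.66  0.    1.61  1.68] F [-0.   0.  -0.5] w 0.0498 0.0
[-0.3549, -0.3022, 0.0133] [0.0, -0.0, -1.584]
[-0.3549, -0.3022, 0.0799] [-0.0, -0.0, 0.416]
```

```bash
python3 -m jog '[[60,[-0.356,-0.305,0.013],[0,0,-0.95]],[60,[-0.356,-0.305,0.013],[0,0,-0.95]],[60,[-0.356,-0.305,0.013],[0,0,-0.95]],[60,[-0.356,-0.305,0.013],[0,0,-0.95]],[60,[-0.356,-0.305,0.013],[0,0,-0.95]],[60,[-0.356,-0.305,0.013],[0,0,-0.95]],[60,[-0.356,-0.305,0.013],[0,0,-0.95]],[60,[-0.356,-0.305,0.013],[0,0,-0.95]],[60,[-0.356,-0.305,0.013],[0,0,-0.95]],[60,[-0.356,-0.305,0.013],[0,0,-0.95]],[60,[-0.356,-0.305,0.013],[0,0,-0.95]]]' 80 | head -2
python3 -m jog '[[60,[0,0,0],[0,0,-0.63]],[60,[0,0,0],[0,0,-0.63]],[60,[0,0,0],[0,0,-0.63]],[60,[0,0,0],[0,0,-0.63]],[60,[0,0,0],[0,0,-0.63]],[60,[0,0,0],[0,0,-0.63]],[60,[0,0,0],[0,0,-0.63]],[60,[0,0,0],[0,0,-0.63]],[60,[0,0,0],[0,0,-0.63]]]' 80 | head -2
python3 -c "
from h import *
plan((.4293,.0279,.067,8.75))"
```

```text
time: 33.85
eef_pos: [0.4305, 0.0271, 0.2503]
time: 34.75
eef_pos: [0.4308, 0.0264, 0.2502]
t 34.8 at [0.4308 0.0264 0.2502] yaw 8.3 j [ 0.   -0.44  1.92  0.    1.66 -0.14] F [-0.5 -0.2 -0.2] w 0.0601 0.0
[0.0023, -0.0018, 0.2442] [0.0, 0.0, -0.005]
```

```bash
python3 -m jog '[[60,[0.002,-0.002,0.05],[0,0,-0.005]],[60,[0.002,-0.002,0.11],[0,0,-0.005]],[60,[0.002,-0.002,0.17],[0,0,-0.005]],[60,[0.002,-0.002,0.22],[0,0,-0.005]],[60,[0.002,-0.002,0.244],[0,0,-0.005]],[60,[0.002,-0.002,0.244],[0,0,-0.005]],[60,[0.002,-0.002,0.244],[0,0,-0.005]]]' 80
python3 -m jog '[[10,[0,0,0],[0,0,0]],[10,[0,0,0],[0,0,0]],[10,[0,0,0],[0,0,0]],[10,[0,0,0],[0,0,0]],[10,[0,0,0],[0,0,0]],[10,[0,0,0],[0,0,0]]]' 80
python3 -c "
from h import *
s=telemetry.read_state(); x,y,z=s['eef_pos']
plan((x+.017,y-.2045,z,8.5))"
```

```text
time: 35.45
eef_pos: [0.4296, 0.0275, 0.0679]
tcp_rot: [0.65, 0.76, 0.0, 0.0]
ft_force: [0.6, -1.0, 1.5]
gripper_width: 0.0605
gripper_force: 0.0
time: 36.05
eef_pos: [0.4299, 0.0275, 0.0684]
tcp_rot: [0.649, 0.761, 0.001, 0.001]
ft_force: [-1.8, 1.4, 7.6]
gripper_width: 0.0245
gripper_force: 78.1
t 36.0 at [0.4299 0.0275 0.0684] yaw 9.0 j [ 0.   -0.34  2.15  0.    1.33 -0.15] F [-1.8  1.4  7.6] w 0.0245 78.1
[-0.2728, -0.0205, -0.0] [0.001, 0.0, 0.006]
```

```bash
python3 -m jog '[[10,[-0.002,0,-0.0006],[0,0,0]],[10,[-0.006,-0.0004,-0.0006],[0,0,0]],[10,[-0.012,-0.0009,-0.0006],[0,0,0]],[10,[-0.02,-0.0015,-0.0006],[0,0,0]],[10,[-0.03,-0.0022,-0.0006],[0,0,0]],[10,[-0.04,-0.003,-0.0006],[0,0,0]]]' 100
```

```text
time: 36.65
eef_pos: [0.4324, -0.002, 0.0686]
tcp_rot: [0.649, 0.761, 0.001, 0.0]
ft_force: [-0.4, 11.2, 5.8]
gripper_width: 0.0239
gripper_force: 98.7
```

```bash
python3 -m jog '[[10,[-0.012,-0.0009,-0.0004],[0,0,0]],[10,[-0.026,-0.002,-0.0004],[0,0,0]],[10,[-0.042,-0.0032,-0.0004],[0,0,0]],[10,[-0.058,-0.0044,-0.0004],[0,0,0]],[10,[-0.074,-0.0056,-0.0004],[0,0,0]],[10,[-0.09,-0.0068,-0.0004],[0,0,0]],[10,[-0.106,-0.008,-0.0004],[0,0,0]],[10,[-0.122,-0.0092,-0.0004],[0,0,0]],[10,[-0.138,-0.0104,-0.0004],[0,0,0]],[10,[-0.15,-0.0113,-0.0004],[0,0,0]],[10,[-0.16,-0.012,-0.0004],[0,0,0]],[10,[-0.16,-0.012,-0.0004],[0,0,0]]]' 100
python3 m.py 15 .4632 -.252
python3 - <<'E'
import cv2,numpy as np
a=cv2.imread('pics/scene15.png')[60:220,260:380]; b=cv2.imread('pics/top15.png')[120:260,300:460]
cv2.imwrite('pics/c15.png',np.hstack([cv2.resize(a,(315,420),interpolation=2),cv2.resize(b,(480,420),interpolation=2)]))
E
```

```text
time: 37.85
eef_pos: [0.4423, -0.1232, 0.0686]
tcp_rot: [0.649, 0.761, 0.0, 0.001]
ft_force: [1.4, -2.6, 3.0]
gripper_width: 0.0245
gripper_force: 98.6
scene bar 0 nan ((0.0, 0.0), (0.0, 0.0), 0.0)
handle 107 [ 0.4398 -0.1189  0.0786] ((0.5359594225883484, -0.21880021691322327), (0.10763387382030487, 0.2978895902633667), 30.506013870239258) ang 100.0
top bar 43 0.1873 ((0.46325016021728516, -0.26200753450393677), (0.013993052765727043, 0.04173269867897034), 66.39575958251953)
t 38.0 at [ 0.4423 -0.1231  0.0685] yaw 9.0 j [-0.33 -0.27  2.1  -0.    1.31 -0.48] F [ 1.8 -5.2  1.8] w 0.0243 98.5
  return _methods._mean(a, axis=axis, dtype=dtype,
  ret = ret.dtype.type(ret / rcount)
```

View pics/c15.png

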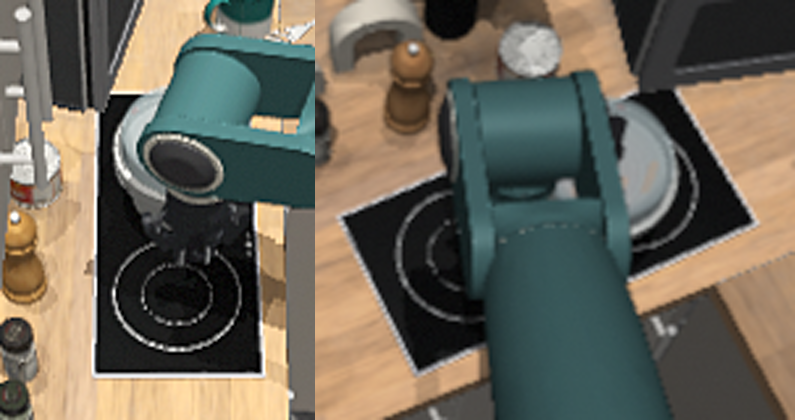

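```bash
python3 -m jog '[[10,[-0.01,-0.0006,0],[0,0,0]],[10,[-0.022,-0.0014,0],[0,0,0]],[10,[-0.036,-0.0022,0],[0,0,0]],[10,[-0.05,-0.003,0],[0,0,0]],[10,[-0.062,-0.0038,0],[0,0,0]],[10,[-0.07,-0.0043,0],[0,0,0]],[10,[-0.0715,-0.0044,0],[0,0,0]],[10,[-0.0715,-0.0044,0],[0,0,0]]]' 100
python3 -m jog '[[60,[0,0,0],[0,0,0]],[60,[0,0,0],[0,0,0]],[60,[0,0,0],[0,0,0]],[60,[0,0,0],[0,0,0]],[60,[0,0,0],[0,0,0]],[60,[0,0,-0.06],[0,0,0]],[60,[0,0,-0.12],[0,0,0]],[60,[0,0,-0.18],[0,0,0]],[60,[0,0,-0.24],[0,0,0]],[60,[0,0,-0.24],[0,0,0]]]'
python3 -m jog '[[60,[0.06,0,0],[0,0,0]],[60,[0.12,0,0],[0,0,0]],[60,[0.18,0,0],[0,0,0]],[60,[0.24,0,0],[0,0,0]],[60,[0.3,0,0],[0,0,0]],[60,[0.36,0,0],[0,0,0]],[60,[0.42,0,0],[0,0,0]],[60,[0.48,0,0],[0,0,0]],[60,[0.54,0,0],[0,0,0]],[60,[0.58,0,0],[0,0,0]],[60,[0.58,0,0],[0,0,0]]]' | head -2
python3 m.py 16 .467 -.311
python3 - <<'E'
import cv2,numpy as np
a=cv2.imread('pics/scene16.png')[60:220,260:380]; b=cv2.imread('pics/top16.png')[120:260,300:460]
cv2.imwrite('pics/c16.png',np.hstack([cv2.resize(a,(315,420),interpolation=2),cv2.resize(b,(480,420),interpolation=2)]))
E
```

```text
time: 38.75
eef_pos: [0.4475, -0.1754, 0.0686]
tcp_rot: [0.649, 0.761, 0.001, 0.0]
ft_force: [0.4, 7.2, 8.1]
gripper_width: 0.0243
gripper_force: 99.4
time: 39.75
eef_pos: [0.4483, -0.1766, 0.2542]
tcp_rot: [0.649, 0.761, 0.001, 0.004]
ft_force: [-0.4, 0.1, -0.3]
gripper_width: 0.0603
gripper_force: 0.0
time: 40.85
eef_pos: [0.3776, 0.2562, 0.247]
scene bar 76 0.1881 ((0.4655897319316864, -0.3063744604587555), (0.020187167450785637, 0.056546080857515335), 49.14548110961914)
handle 196 [ 0.4587 -0.2062  0.079 ] ((0.5245398283004761, -0.29010945558547974), (0.08543780446052551, 0.30662575364112854), 24.383943557739258) ang 94.5
dot 7 [344.3 116. ] [ 0.4082 -0.2561  0.1112] 137.0
top bar 73 0.1887 ((0.4656761884689331, -0.3058416247367859), (0.018254537135362625, 0.05359947681427002), 48.35871505737305)
handle 201 [ 0.4568 -0.2064  0.0777] ((0.5221108794212341, -0.2893122136592865), (0.07865600287914276, 0.3049427568912506), 25.71053695678711) ang 95.6
dot 6 [402.  189.5] [ 0.4107 -0.2549  0.1066] 135.1
t 41.0 at [0.3783 0.2538 0.2472] yaw 9.2 j [ 0.54 -0.38  1.88 -0.    1.63  0.38] F [ 0.8 -0.7 -0.6] w 0.0605 0.0
```

View pics/c16.png

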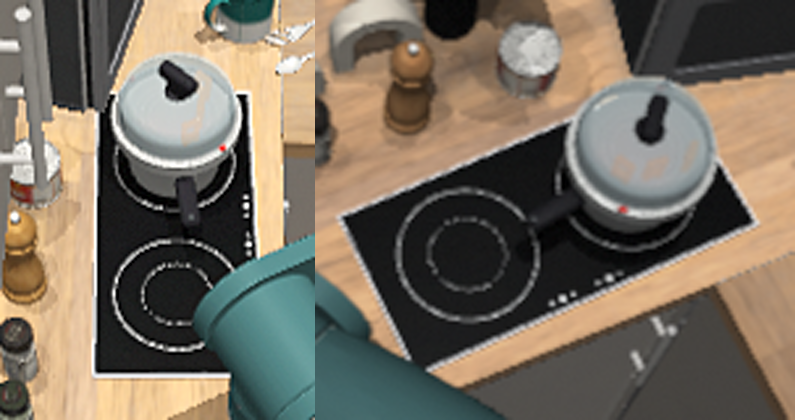

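The pot stands on the right ring with the left one free; the lid is locked with its bar at 137° (dot at 222,148). One last check of the ring centres.

```bash
python3 - <<'E'
from h import *
def ray(n,u,v,z):
    c=optics.calibration(n);T=np.linalg.inv(np.array(c['camera_from_world']))
    D=np.stack([(u-c['cx'])/c['fx'],(v-c['cy'])/c['fy'],np.ones_like(u,float)],-1)@T[:3,:3].T; o=T[:3,3]
    return (o+D*((z-o[2])/D[:,2])[:,None])
for n in('scene','top'):
  im=cv2.imread(f'pics/{n}16.png'); v,u=np.mgrid[0:400,0:640]; v=v.ravel();u=u.ravel(); f3=im.reshape(-1,3).astype(int)
  p=ray(n,u,v,.006)-np.array([.0025,.0005,0])*(1 if n=='scene' else -1)
  for g in((.46,-.102),(.467,-.311)):
    c=np.array(g)
    for _ in range(8):
        rad=np.hypot(*(p[:,:2]-c).T); m=(abs(rad-.081)<(.014 if _<3 else .005))&(f3.max(-1)>80)&(np.ptp(f3,axis=-1)<40)
        if g[1]<-.2: m&=(p[:,1]>-.31)&(p[:,0]<.5 if n=='top' else p[:,0]>0)&(p[:,1]>-.3)
        c,e=circ(p[m][:,:2],.081)
    print(n,g,m.sum(),c.round(4),e.round(4))
E
```

```text
scene (0.46, -0.102) 194 [ 0.4599 -0.1023] 0.0018
scene (0.467, -0.311) 67 [ 0.4675 -0.3122] 0.0013
top (0.46, -0.102) 203 [ 0.4618 -0.0987] 0.0015
top (0.467, -0.311) 65 [ 0.4375 -0.189 ] 0.0019
```

```bash
python3 -c "
from plant import workorder
print(workorder.sign_off())"
```

```text
the job is handed in; nothing more can be done
None
```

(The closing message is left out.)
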